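# Check the dispensary scale, put the weights away and crate the jars

### The job

Finish the batch at the weighing bench: check the scale by letting the largest check weight stand alone on its platform for a couple of seconds, with nothing else on the scale, then put all three check weights upright back in the rack, each in the bay whose label shows its own size. Pack every filled white jar upright in the divided crate, one to a cell, and leave the other things on the bench where they are.

Things in the scene. Friction and masses are not known exactly. Their poses are not given: they have to be found in the camera images.
- weight_large: largest check weight: plain steel upright cylinder 50 mm in diameter and 62 mm high, with a thin neck and a 31 mm knob on top, 88 mm high in all, about 900 g; it starts standing on the bench among the jars. Origin: centre of its underside, z up. The three weights differ only in size.
- weight_medium: middle check weight: plain steel upright cylinder 40 mm in diameter and 48 mm high, with a thin neck and a 25 mm knob on top, 74 mm high in all, about 500 g; it starts standing on the platform of the scale. Origin: centre of its underside, z up. The three weights differ only in size.
- weight_small: smallest check weight: plain steel upright cylinder 30 mm in diameter and 34 mm high, with a thin neck and a 19 mm knob on top, 60 mm high in all, about 250 g; it starts standing on the platform of the scale. Origin: centre of its underside, z up. The three weights differ only in size.
- weight_rack: low fixed wooden rack with three square bays side by side, 73 mm between centres, the middle one at the origin, and a label plate beside each bay, on the side away from the robot; origin under the middle bay on the bench, x towards the labels, y along the row, z up. The bay floor is 4 mm above the bench and the wall tops 18 mm.
- bay_large (a point): centre of the floor of the largest weight's own bay; x points to its label, y along the row of bays, z up. The bay is 68 mm square inside, walls 14 mm high. Its label, a white 54 x 60 mm plate centred 69 mm from here along x, shows a black disc of the weight's own diameter (50 mm). Which bay has which label changes from start to start.
- bay_medium (a point): centre of the floor of the middle weight's own bay; x points to its label, y along the row of bays, z up. The bay is 68 mm square inside, walls 14 mm high. Its label, a white 54 x 60 mm plate centred 69 mm from here along x, shows a black disc of the weight's own diameter (40 mm). Which bay has which label changes from start to start.
- bay_small (a point): centre of the floor of the smallest weight's own bay; x points to its label, y along the row of bays, z up. The bay is 68 mm square inside, walls 14 mm high. Its label, a white 54 x 60 mm plate centred 69 mm from here along x, shows a black disc of the weight's own diameter (30 mm). Which bay has which label changes from start to start.
- scale: fixed white platform scale, 170 x 170 mm under a square steel platform, with a display ledge (top 41 mm above the bench) that reaches to 138 mm from the origin along -x; origin on the bench under the platform's centre, z up.
- platform (a point): centre of the top of the scale's rigid steel platform, 164 x 164 mm, 74 mm above the bench; x and y along its edges, z up. The middle and smallest weights start about 84 mm apart along its y.
- crate: fixed divided wooden crate, 174 mm (its x) by 258 mm (its y), 46 mm high, floor 6 mm thick, walls and dividers 6 mm; two cells along x, three along y, each 78 mm square, centres at x = +-42 mm and y = -84, 0, +84 mm from the origin. Origin: centre of its underside, on the bench, z up.
- jar0: filled, closed white screw-lid jar, 52 mm in diameter, 80 mm high, 120 to 260 g, standing on the bench; may be absent (two to four of the four jars are there). Origin: centre of its underside, z up.
- jar1: filled, closed white screw-lid jar, 52 mm in diameter, 80 mm high, 120 to 260 g, standing on the bench; may be absent (two to four of the four jars are there). Origin: centre of its underside, z up.
- jar2: filled, closed white screw-lid jar, 52 mm in diameter, 80 mm high, 120 to 260 g, standing on the bench; may be absent (two to four of the four jars are there). Origin: centre of its underside, z up.
- jar3: filled, closed white screw-lid jar, 52 mm in diameter, 80 mm high, 120 to 260 g, standing on the bench; may be absent (two to four of the four jars are there). Origin: centre of its underside, z up.
- amber_bottle: bystander: amber bottle, 56 mm in diameter, 130 mm high; origin under its centre
- mortar: bystander: white mortar bowl, 104 mm across, 65 mm high; origin under its centre
- spatula: bystander: spatula 180 mm long lying along its x; origin near its middle
- tin: bystander: red tin, 68 mm in diameter, 60 mm high; origin under its centre
- beaker: bystander: clear beaker, 66 mm in diameter, 90 mm high; origin under its centre
Not all that is in view belongs to the job. Leave any purple look-alike of the weight_large alone.

How it is judged:
By the outcome, as a careful person would: the job done as asked, in the order asked, and still so for the second after the job is handed in, with the robot touching nothing.
Of jar0, jar1, jar2, jar3 only 2 to 4 are there at a start; the rules pass over those that are not, and their reading is None.
At some moment in a run one of jar0, jar1, jar2, jar3 may be knocked a few centimetres aside while the robot is not near it.
It also fails if it takes over 210 s, if anything falls off the work surface, if the arm or the gripper's body presses on something with over 40 N, if the wrist force passes 120 N, or if a joint passes its speed limit or range.

### The arm

A 6-joint arm with a two-finger parallel gripper is mounted at the origin on the work surface. World frame = base frame: x ahead of the robot, y to its left, z up, the work surface at z = 0. Lengths are in m, angles in rad, forces in N, time in s.
With the tool pointing down it reaches from about 0.225 to 0.875 m from the base axis. Payload 3.4 kg.
Tool frame: the origin (TCP) lies midway between the tips of the shut fingers; the grasp point (between the pads) lies 19 mm behind it; z points along the fingers, y is the line along which they close (so a half turn about z gives the same grasp; the last joint's range is limited). The gripper opens to 85 mm and grips with 20 to 120 N. Pads are 22 mm wide; open, the fingers measure 114 mm over their backs; the gripper's body (76 mm by 85 mm) begins 54 mm behind the grasp point. The pads swing forward as they close: fully open they stand 13 mm farther back than shut.
Start: joints at [1.223, 0.276, 1.505, -0, 1.361, -0.121], TCP at [0.129, 0.56, 0.231] pointing down, gripper open.
Joint ranges: [-2.89, 2.89], [-0.75, 2.08], [0.22, 2.7], [-1.18, 4.32], [0.11, 2.71], [-2.7, 2.7]. Speed limits (rad/s): [2.57, 2.57, 3.14, 3.14, 3.14, 3.14].

### API

Orientations are given as [roll, pitch, yaw] about the fixed x, y, z axes, in that order (R = Rz(yaw) Ry(pitch) Rx(roll)).
In Python, from bench import status, grab_frame, calibration, ticket, look_for, regions_of gives the robot as it stands.
- The arm moves only by the tool step_arm, never from a script. Its argument "rows" is a list of rows, each an object of numbers: "grip": the opening, from 0 (shut) to 1 (fully open); "x", "y", "z": the shift along the tool's x, y, z in m; "twist": the turn about the tool's z in degrees. A call has 1 to 12 rows; each row shifts and turns the commanded pose from where the row before left it, along the tool's axes as they then stand; what a row does not reach is not made up. A row lasts 1/10 s, in which the tool goes at most 50 mm and 8.59 degrees, less where a joint would pass 70% of its speed; a pose out of reach is approached as far as the arm can. A call with a gripper value outside its range is refused whole. The fingers move at their own pace and stop on an object; the grip force is fixed at half the most. Time passes only in rows, so rows that do not move let the fingers close. It gives the time, the measured TCP pose, the force, the opening and the grip force at its end, in the units of the state.
- status.state(): the state, without advancing time (a new reading comes with each control period).
- grab_frame(name): name is "side" or "top"; returns the picture (420x560x3 uint8, red, green, blue); there is no depth.
- calibration(name): a dict with "mtx" (3x3 intrinsics, pixels), "xyz" and "orientation" of the camera in the world. Camera axes: x right, y up, looking along -z (the intrinsics and any distortion apply to the point x, -y, -z); pixel columns grow to the right and rows downward; lengths in m; the calibration is good to about 2 mm. A picture is of the moment at which its call begins. calibration takes no time and is no camera call.
- ticket.job_done(): hands the job in; it is judged then, once.
Trained networks look in the newest picture that a camera, given by its name, has taken for a name from the list of things; names that differ only in an ending like _2 or _b are one class to them, and where a whole thing is asked for, a point or a joint stands for the part that bears it (a point fixed in the world has none). Each returns a list of dicts, best first, with "conf" (0 to 1); they miss things now and then, are a little off and sometimes report something else, mostly with a low value. They report only what shows in the picture. A call takes as long as a camera call. They do not tell look-alikes from the thing itself.
- look_for(name, camera): "location" ([column, row] in pixels, amid what is visible of it).
- regions_of(name, camera): "pixels" (420x560 bool, what is visible of it) and "location" ([column, row] in pixels, amid what is visible of it).
The state is a dict: "time": time; "joint_pos": joint angles; "joint_velocities": joint speeds; "effort": joint torques, N m; "eef_pos": TCP position; "ee_rot": TCP orientation; "ft_force": force on the tool from outside, world axes, zero at the start; "moment": the same for the moment, N m; "opening": opening from 0.0 (shut) to 1.0 (fully open); "finger_force": force on a finger pad.
Only numpy, scipy, OpenCV 4.12 (cv2) and the standard library are available. Lean on these libraries where they do the work, as an engineer would, in place of code of your own. Each camera call takes 0.05 s, during which the arm holds its last target. There are 200 camera calls.

## Working session

There is one attempt and no reset: what is moved stays moved. The work goes in short steps, Python scripts to look and compute and a tool call to move; the robot and the scene stay as the last step left them, time stands still between calls to the robot, and variables do not carry over. Pictures are saved under pics/ and viewed, at most 14 in all, crops included, and the job is handed in when it is done.

Besides the shell and the picture viewer there is one more tool, called after "Request:" as a command line: name --argument value ..., lists and objects as JSON in quotes. step_arm: Moves the arm, as the interface text tells. Its arguments: {"type":"object","properties":{"rows":{"type":"array"}},"required":["rows"]}

```bash
ls; mkdir -p pics; cat > h.py <<'E'
import numpy as np, cv2
from scipy.spatial.transform import Rotation as R
from bench import status, grab_frame, calibration, ticket, look_for, regions_of
def save(cam,n):
    f=grab_frame(cam); cv2.imwrite(f'pics/{n}.png',f[:,:,::-1]); return f
def rot(c):
    o=np.array(c['orientation'],float)
    return o if o.shape==(3,3) else R.from_euler('xyz',o).as_matrix()
def ray(cam,px,z):
    c=calibration(cam);K=np.array(c['mtx'])
    d=np.linalg.inv(K)@[px[0],px[1],1]; d=rot(c)@[d[0],-d[1],-d[2]]
    p=np.array(c['xyz']); return p+d*(z-p[2])/d[2]
def proj(cam,P):
    c=calibration(cam);K=np.array(c['mtx'])
    q=(np.array(P)-c['xyz'])@rot(c); q=q*[1,-1,-1]; u=K@q; return u[:2]/u[2]
E
python3 - <<'E'
from h import *
for c in('top','side'): save(c,c+'0'); print(calibration(c))
print(status.state())
for n in ['weight_large','weight_medium','weight_small','weight_rack','scale','crate','jar0','amber_bottle','mortar','tin','beaker','spatula']:
  for cam in('top',):
    grab_frame
    for d in look_for(n,cam): print(n,cam,round(d['conf'],2),np.round(d['location']),np.round(ray(cam,d['location'],0.04)[:2],3))
E
```

```text
pics
{'mtx': array([[418.01363732,   0.        , 281.40970931],
       [  0.        , 418.01363732, 211.28210106],
       [  0.        ,   0.        ,   1.        ]]), 'xyz': array([0.31568924, 0.00458048, 1.17111416]), 'orientation': array([ 0.22704356,  0.00264884, -1.5846823 ])}
{'mtx': array([[506.44927257,   0.        , 276.63767323],
       [  0.        , 506.44927257, 205.45572684],
       [  0.        ,   0.        ,   1.        ]]), 'xyz': array([ 0.2962727 , -0.75147936,  0.99073873]), 'orientation': array([ 0.72259388, -0.00761981, -0.33886438])}
{'time': 0.1, 'joint_pos': array([ 1.22302377e+00,  2.76563928e-01,  1.50602400e+00,  7.48051070e-07,
        1.36069617e+00, -1.20999154e-01]), 'joint_velocities': array([ 3.94670592e-06, -9.25751739e-04, -3.00300296e-03, -6.79882554e-04,
        6.48933217e-04, -1.96683786e-04]), 'effort': array([ 2.19574955e-03, -4.17702091e+01, -2.46405262e+01, -2.64412811e-04,
        5.82000503e-03, -6.49412556e-06]), 'eef_pos': array([0.1291215 , 0.55982761, 0.2305009 ]), 'ee_rot': array([-3.13991366e+00, -2.04891084e-04,  2.91481892e+00]),
[... 323 characters left out ...]
ht_medium top 0.82 [436. 241.] [ 0.489 -0.417]
weight_small top 0.43 [418. 212.] [ 0.569 -0.375]
weight_rack top 0.62 [162. 246.] [0.483 0.332]
scale top 0.84 [422. 230.] [ 0.518 -0.383]
crate top 0.58 [265. 186.] [0.65  0.048]
crate top 0.39 [331. 136.] [ 0.799 -0.143]
jar0 top 0.86 [223. 267.] [0.426 0.163]
jar0 top 0.77 [169. 306.] [0.325 0.304]
jar0 top 0.57 [268. 264.] [0.432 0.041]
jar0 top 0.56 [321. 260.] [ 0.441 -0.101]
amber_bottle top 0.67 [205. 186.] [0.654 0.219]
amber_bottle top 0.33 [423. 227.] [ 0.526 -0.385]
mortar top 0.85 [373. 173.] [ 0.685 -0.258]
tin top 0.97 [213. 146.] [0.772 0.197]
beaker top 0.97 [331. 137.] [ 0.795 -0.143]
spatula top 0.69 [169. 180.] [0.673 0.321]
```

```bash
python3 -c "
import cv2
for c in('top','side'):
  a=cv2.imread(f'pics/{c}0.png');cv2.imwrite(f'pics/{c}0b.png',cv2.resize(a,(800,600),interpolation=cv2.INTER_CUBIC))"
```

```text
(no output)
```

View pics/top0b.png

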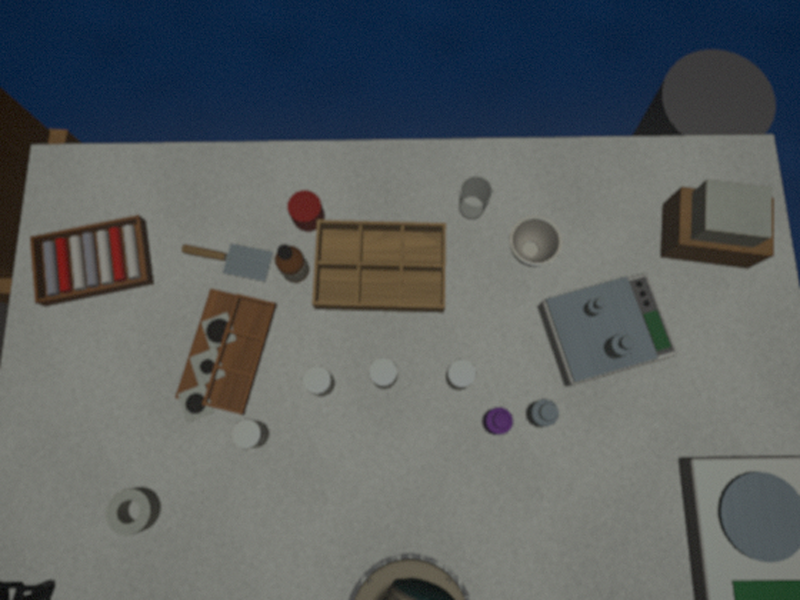

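View pics/side0b.png

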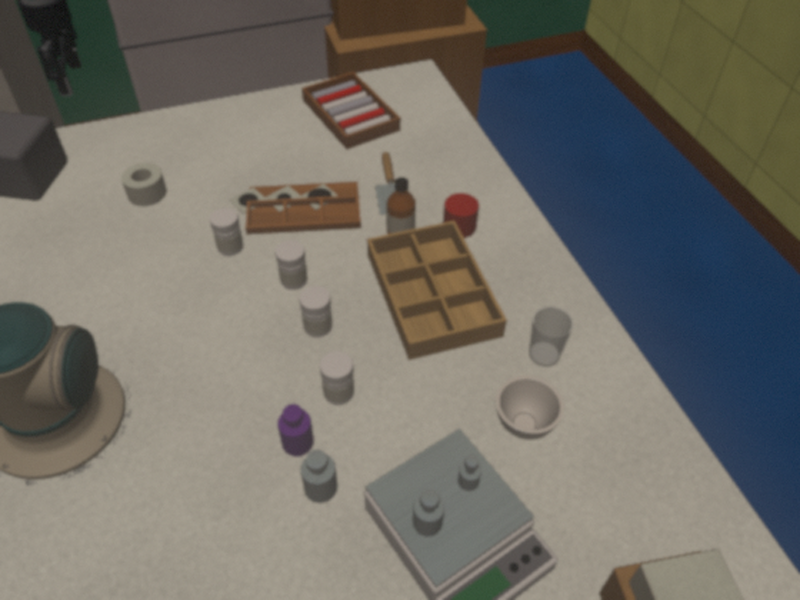

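The top view shows four jars, at original-pixel positions of about (222,267), (268,261), (322,262) and (173,304). The steel weight is at (380,289) with the purple look-alike next to it at (348,295). The rack is rotated, with its discs on the left. I'll zoom in on the rack.

```bash
python3 - <<'E'
import cv2,numpy as np
t=cv2.imread('pics/top0.png')[195:300,110:205]; s=cv2.imread('pics/side0.png')[110:180,150:260]
f=lambda a,w,h:cv2.resize(cv2.convertScaleAbs(a,alpha=1.5),(w,h),interpolation=cv2.INTER_CUBIC)
cv2.imwrite('pics/rack.png',np.hstack([f(t,380,420),f(s,420,420)]))
E
```

```text
(no output)
```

View pics/rack.png

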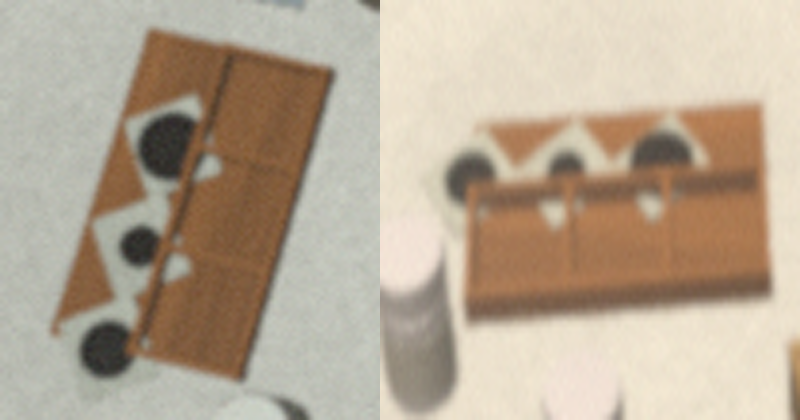

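The discs in bay order, from far to near, are large, small, medium. The plates are turned a little relative to the rack. Next I'll get precise positions.

```bash
cat >> h.py <<'E'
from scipy.optimize import minimize, least_squares
a=np.linspace(0,2*np.pi,40)
def cyl(x,y,rz):
    return np.array([[x+r*np.cos(t),y+r*np.sin(t),z] for r,z in rz for t in a])
W={'l':[(.025,0),(.025,.062),(.0155,.078),(.0155,.088)],'m':[(.02,0),(.02,.048),(.0125,.064),(.0125,.074)],'s':[(.015,0),(.015,.034),(.0095,.05),(.0095,.06)],'j':[(.026,0),(.026,.08)]}
NM={'l':'weight_large','m':'weight_medium','s':'weight_small','j':'jar0'}
def sil(cam,P):
    m=np.zeros((420,560),np.uint8)
    cv2.fillConvexPoly(m,cv2.convexHull(np.array([proj(cam,p) for p in P],np.float32)).round().astype(int),1); return m
def cen(cam,P):
    M=cv2.moments(cv2.convexHull(np.array([proj(cam,p) for p in P],np.float32))); return np.array([M['m10'],M['m01']])/M['m00']
def locate(k,near=None,z0=0,frames=True):
    """xy of objects of kind k: mask centroids in both cameras, paired by a near guess or top list"""
    if frames: grab_frame('top'); grab_frame('side')
    T=regions_of(NM[k],'top'); S=regions_of(NM[k],'side'); out=[]
    cc=lambda d:np.argwhere(d['pixels']).mean(0)[::-1]
    for t in T:
        ct=cc(t); f=lambda q,c,cam:cen(cam,cyl(*q,[(r,z+z0) for r,z in W[k]]))-c
        q=least_squares(f,ray('top',ct,.03+z0)[:2],args=(ct,'top')).x
        best=None
        for s in S:
            cs=cc(s); q2=least_squares(f,q,args=(cs,'side')).x
            if best is None or np.hypot(*(q2-q))<np.hypot(*(best-q)): best=q2
        out.append((round(t['conf'],2),q.round(4),None if best is None else best.round(4),int(t['pixels'].sum()),ct.round(1)))
    return out
E
python3 - <<'E'
from h import *
for k,z in (('l',0),('m',.074),('s',.074),('j',0)):
    for o in locate(k,z0=z,frames=k=='l'): print(k,*o)
for n in('crate','scale','weight_rack'):
  for cam in('top','side'):
    for d in regions_of(n,cam)[:2]:
      np.save(f'{n}_{cam}.npy',d['pixels']) if d is regions_of else None
      c,_=cv2.findContours(d['pixels'].astype(np.uint8),0,1); c=max(c,key=len)
      print(n,cam,round(d['conf'],2),d['pixels'].sum(),cv2.approxPolyDP(c,5,True)[:,0].tolist())
E
```

```text
Traceback (most recent call last):
  File "h.py", line 34, in locate
    q=least_squares(f,ray('top',ct,.03+z0)[:2],args=(ct,'top')).x
      ~~~~~~~~~~~~~^^^^^^^^^^^^^^^^^^^^^^^^^^^^^^^^^^^^^^^^^^^^
  File "h.py", line 33, in <lambda>
    ct=cc(t); f=lambda q,c,cam:cen(cam,cyl(*q,[(r,z+z0) for r,z in W[k]]))-c
                               ~~~^^^^^^^^^^^^^^^^^^^^^^^^^^^^^^^^^^^^^^^^
  File "h.py", line 26, in cen
    M=cv2.moments(cv2.convexHull(np.array([proj(cam,p) for p in P],np.float32))); return np.array([M['m10'],M['m01']])/M['m00']
                                           ~~~~^^^^^^^
  File "h.py", line 14, in proj
    c=calibration(cam);K=np.array(c['mtx'])
ValueError: time passes only in moves, steps and waits
```

```bash
python3 - <<'E'
s=open('h.py').read()
s=s.replace("def save(","from functools import lru_cache\ncalibration=lru_cache(None)(calibration)\ndef save(",1)
s=s.replace("'top')).x","'top'),diff_step=.01).x").replace("'side')).x","'side'),diff_step=.01).x")
open('h.py','w').write(s)
E
cat > fit.py <<'E'
from h import *
for k,z in (('l',0),('m',.074),('s',.074),('j',0)):
    for o in locate(k,z0=z,frames=k=='l'): print(k,*o)
for n in('crate','scale','weight_rack'):
  for cam in('top','side'):
    for d in regions_of(n,cam)[:1]:
      c,_=cv2.findContours(d['pixels'].astype(np.uint8),0,1); c=max(c,key=len)
      print(n,cam,round(d['conf'],2),d['pixels'].sum(),cv2.approxPolyDP(c,4,True)[:,0].tolist())
      np.save(f'{n}_{cam}.npy',d['pixels'])
E
python3 fit.py
```

```text
l 0.85 [ 0.361  -0.2542] [ 0.3623 -0.2536] 364 [379.2 289.1]
l 0.61 [ 0.3476 -0.1703] [ 0.3489 -0.1706] 326 [348.1 294.6]
m 0.84 [ 0.4759 -0.3858] [ 0.4773 -0.3852] 284 [433.1 242. ]
m 0.46 [0.3825 0.375 ] [0.4473 0.2786] 391 [135.6 282.9]
s 0.67 [ 0.6789 -0.2488] [0.3769 0.2996] 1014 [374.4 168.5]
s 0.61 [0.4338 0.0402] [0.3769 0.2996] 339 [268.1 261. ]
s 0.46 [ 0.5492 -0.3492] [0.3769 0.2996] 118 [415.7 214.9]
j 0.91 [ 0.434  -0.1028] [ 0.4345 -0.1009] 362 [322. 262.]
j 0.58 [0.3303 0.2866] [0.332  0.2875] 448 [175.2 303.7]
j 0.58 [0.4265 0.1634] [0.4268 0.1626] 369 [222.6 266.3]
j 0.53 [0.4393 0.0418] [0.44   0.0432] 353 [268.  260.7]
j 0.18 [ 0.5612 -0.3665] [ 0.4345 -0.1009] 151 [415.8 214.6]
crate top 0.84 5843 [[222, 155], [220, 216], [310, 217], [309, 156]]
crate side 0.69 6277 [[317, 155], [257, 169], [287, 251], [352, 235], [353, 222]]
scale top 0.57 4788 [[451, 191], [376, 213], [396, 270], [473, 247]]
scale side 0.87 9313 [[257, 340], [257, 358], [299, 419], [361, 419], [388, 396], [388, 388], [372, 370], [372, 359], [322, 301]]
weight_rack top 0.92 3027 [[148, 202], [141, 224], [159, 218], [159, 233], [165, 238], [153, 243], [142, 281], [170, 288], [193, 214]]
weight_rack side 0.6 2270 [[250, 130], [204, 129], [209, 135], [227, 129], [231, 137], [175, 140], [172, 162], [251, 159]]
```

```bash
cat > fit2.py <<'E'
from h import *
def box(q,x0,x1,y0,y1,h):
    c,s=np.cos(q[2]),np.sin(q[2])
    return np.array([[q[0]+c*x-s*y,q[1]+s*x+c*y,z] for x in(x0,x1) for y in(y0,y1) for z in(0,h)])
def fit(n,q0,ext,cams=('top','side')):
    M={c:np.load(f'{n}_{c}.npy') for c in cams}
    def cost(p):
        r=0
        for c in cams:
            s=sil(c,box(p,*ext))>0; r+=1-(s&M[c]).sum()/(s|M[c]).sum()
        return r
    r=minimize(cost,q0,method='Nelder-Mead',options=dict(initial_simplex=np.array(q0)+np.vstack([np.zeros(3),np.diag([.015,.015,.08])])))
    return r.x.round(4),round(r.fun,3)
cr,e=fit('crate',[.63,.045,0.],(-.087,.087,-.129,.129,.046)); print(cr,e)
for c in('top','side'): print(fit('crate',cr,(-.087,.087,-.129,.129,.046),(c,)))
sc,e=fit('scale',[.513,-.367,.46+np.pi/2-0],(-.138,.085,-.085,.085,.06),('top',)); print('scale',sc,e)
A=ray('top',(193.2,212.5),0)[:2];B=ray('top',(171.2,290),0)[:2];print(A,B,np.hypot(*(A-B)))
v=(A-B)/np.hypot(*(A-B)); n=np.array([-v[1],v[0]]); print(np.degrees(np.arctan2(*n[::-1])))
O=(A+B)/2+n*.039; print('rack',O,'bays far->near',*[O+k*.073*v for k in(1,0,-1)])
ims=[]
for cam in('top','side'):
    im=cv2.resize(cv2.imread(f'pics/{cam}0.png'),None,fx=4,fy=4,interpolation=cv2.INTER_CUBIC); im=cv2.convertScaleAbs(im,alpha=1.4)
    def poly(P,col): cv2.polylines(im,[np.array([proj(cam,p)*4+2 for p in P]).astype(int)],True,col,1)
    for k in(1,0,-1):
        C=O+k*.073*v
        for z,col in((.018,(0,255,0)),(.004,(255,255,0))): poly([np.r_[C+.034*(i*n+j*v),z] for i,j in((1,1),(1,-1),(-1,-1),(-1,1))],col)
    cx=np.array([np.cos(cr[2]),np.sin(cr[2])]);cy=np.array([-cx[1],cx[0]])
    for i in(-.042,.042):
        for j in(-.084,0,.084):
            C=cr[:2]+i*cx+j*cy; poly([np.r_[C+.039*(p*cx+q*cy),.046] for p,q in((1,1),(1,-1),(-1,-1),(-1,1))],(255,0,255))
            if cam=='top':print('cell',i,j,C.round(4))
    ims.append(im)
t=ims[0][600:1180,440:1260];s=ims[1][440:1020,640:1420]
cv2.imwrite('pics/ov.png',np.hstack([cv2.resize(t,(400,283)),cv2.resize(s,(400,283))]))
cv2.imwrite('pics/ov2.png',cv2.resize(np.vstack([np.hstack([t[:,:780],s])]),(800,298),interpolation=cv2.INTER_AREA))
r=np.hstack([ims[0][780:1200,440:840],ims[1][440:860,640:1040]]); cv2.imwrite('pics/ovr.png',r)
E
python3 fit2.py
```

```text
[ 0.6544  0.0468 -0.0444] 0.045
(array([ 0.6544,  0.0468, -0.0444]), np.float64(0.019))
(array([ 0.6562,  0.0476, -0.0395]), np.float64(0.018))
scale [ 0.5125 -0.365   1.8258] 0.151
[0.58634942 0.25756446] [0.36791666 0.31088395] 0.22484626246107262
76.28234496437678
rack [0.4863814  0.32211177] bays far->near [0.55729916 0.30480073] [0.4863814  0.32211177] [0.41546365 0.33942281]
cell -0.042 -0.084 [ 0.6087 -0.0353]
cell -0.042 0 [0.6124 0.0487]
cell -0.042 0.084 [0.6162 0.1326]
cell 0.042 -0.084 [ 0.6926 -0.039 ]
cell 0.042 0 [0.6964 0.0449]
cell 0.042 0.084 [0.7001 0.1289]
```

View pics/ovr.png

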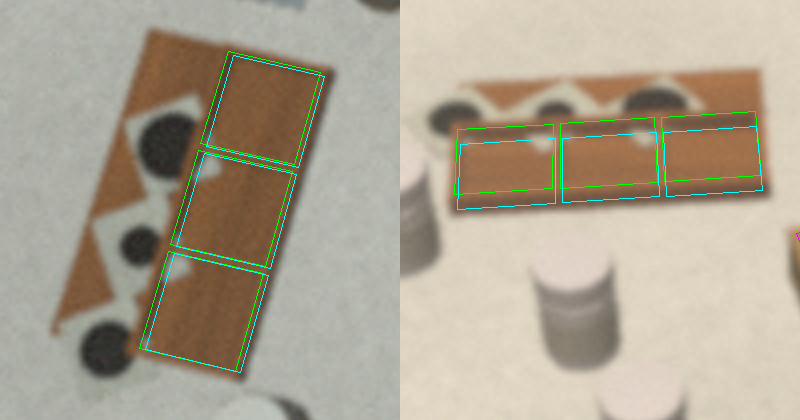

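View pics/ov2.png

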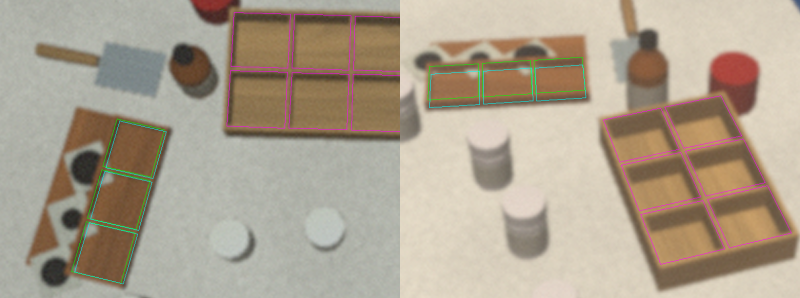

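Both overlays fit well, in the rack and in the crate. First I turn the tool to yaw 90°, so that tool x is world +y and tool y is world +x.

Request:
step_arm --rows '[{"grip": 0.6, "twist": 8.5}, {"grip": 0.6, "twist": 8.5}, {"grip": 0.6, "twist": 8.5}, {"grip": 0.6, "twist": 8.5}, {"grip": 0.6, "twist": 8.5}, {"grip": 0.6, "twist": 8.5}, {"grip": 0.6, "twist": 8.5}, {"grip": 0.6, "twist": 8.5}, {"grip": 0.6, "twist": 8.5}, {"grip": 0.6, "twist": 0.5}, {"grip": 0.6, "z": -0.01}]'

```text
$.rows[0]: bad value
```

Request:
step_arm --rows '[{"grip": 0.6, "x": 0, "y": 0, "z": 0, "twist": 8.5}, {"grip": 0.6, "x": 0, "y": 0, "z": 0, "twist": 8.5}, {"grip": 0.6, "x": 0, "y": 0, "z": 0, "twist": 8.5}, {"grip": 0.6, "x": 0, "y": 0, "z": 0, "twist": 8.5}, {"grip": 0.6, "x": 0, "y": 0, "z": 0, "twist": 8.5}, {"grip": 0.6, "x": 0, "y": 0, "z": 0, "twist": 8.5}, {"grip": 0.6, "x": 0, "y": 0, "z": 0, "twist": 8.5}, {"grip": 0.6, "x": 0, "y": 0, "z": 0, "twist": 8.5}, {"grip": 0.6, "x": 0, "y": 0, "z": 0, "twist": 8.5}, {"grip": 0.6, "x": 0, "y": 0, "z": -0.01, "twist": 0.5}]'

```text
time: 2.7
eef_pos: [0.129, 0.5594, 0.2403]
ee_rot: [-3.141, 0.003, 1.571]
ft_force: [-0.5, -0.5, 0.3]
opening: 0.597
finger_force: 0.0
```

Request:
step_arm --rows '[{"grip": 0.6, "x": -0.045, "y": 0.0165, "z": 0, "twist": 0}, {"grip": 0.6, "x": -0.045, "y": 0.0165, "z": 0, "twist": 0}, {"grip": 0.6, "x": -0.045, "y": 0.0165, "z": 0, "twist": 0}, {"grip": 0.6, "x": -0.045, "y": 0.0165, "z": 0, "twist": 0}, {"grip": 0.6, "x": -0.045, "y": 0.0165, "z": 0, "twist": 0}, {"grip": 0.6, "x": -0.045, "y": 0.0165, "z": 0, "twist": 0}, {"grip": 0.6, "x": -0.045, "y": 0.0165, "z": 0, "twist": 0}, {"grip": 0.6, "x": -0.045, "y": 0.0165, "z": 0, "twist": 0}, {"grip": 0.6, "x": -0.045, "y": 0.0165, "z": 0, "twist": 0}, {"grip": 0.6, "x": -0.045, "y": 0.0165, "z": 0, "twist": 0}, {"grip": 0.6, "x": -0.045, "y": 0.0165, "z": 0, "twist": 0}, {"grip": 0.6, "x": -0.045, "y": 0.0165, "z": 0, "twist": 0}]'

```text
time: 3.9
eef_pos: [0.3279, 0.0184, 0.2425]
ee_rot: [3.139, -0.0, 1.574]
ft_force: [1.7, 0.2, -0.3]
opening: 0.599
finger_force: 0.0
```

Request:
step_arm --rows '[{"grip": 0.6, "x": -0.045, "y": 0.0165, "z": 0, "twist": 0}, {"grip": 0.6, "x": -0.045, "y": 0.0165, "z": 0, "twist": 0}, {"grip": 0.6, "x": -0.045, "y": 0.0165, "z": 0, "twist": 0}, {"grip": 0.6, "x": -0.045, "y": 0.0165, "z": 0, "twist": 0}, {"grip": 0.6, "x": -0.045, "y": 0.0165, "z": 0, "twist": 0}, {"grip": 0.6, "x": -0.045, "y": 0.0165, "z": 0, "twist": 0}, {"grip": 0.6, "x": -0.045, "y": 0.0165, "z": 0, "twist": 0}, {"grip": 0.6, "x": -0.045, "y": 0.0165, "z": 0, "twist": 0}, {"grip": 0.6, "x": -0.045, "y": 0.0165, "z": 0, "twist": 0}, {"grip": 0.6, "x": 0, "y": 0, "z": 0, "twist": 0}, {"grip": 0.6, "x": 0, "y": 0, "z": 0, "twist": 0}]'

```text
time: 5.0
eef_pos: [0.476, -0.3855, 0.2409]
ee_rot: [-3.141, -0.001, 1.572]
ft_force: [-0.8, 0.5, -0.2]
opening: 0.604
finger_force: 0.0
```

Request:
step_arm --rows '[{"grip": 0.6, "x": 0, "y": 0, "z": 0.035, "twist": 0}, {"grip": 0.6, "x": 0, "y": 0, "z": 0.035, "twist": 0}, {"grip": 0.6, "x": 0, "y": 0, "z": 0.025, "twist": 0}, {"grip": 0.6, "x": 0, "y": 0, "z": 0.018, "twist": 0}, {"grip": 0.6, "x": 0, "y": 0, "z": 0, "twist": 0}, {"grip": 0, "x": 0, "y": 0, "z": 0, "twist": 0}, {"grip": 0, "x": 0, "y": 0, "z": 0, "twist": 0}, {"grip": 0, "x": 0, "y": 0, "z": 0, "twist": 0}, {"grip": 0, "x": 0, "y": 0, "z": 0, "twist": 0}, {"grip": 0, "x": 0, "y": 0, "z": 0, "twist": 0}, {"grip": 0, "x": 0, "y": 0, "z": 0, "twist": 0}, {"grip": 0, "x": 0, "y": 0, "z": 0, "twist": 0}]'

```text
time: 6.2
eef_pos: [0.4772, -0.3852, 0.1305]
ee_rot: [3.138, 0.002, 1.571]
ft_force: [0.4, 1.2, 7.0]
opening: 0.261
finger_force: 58.9
```

Request:
step_arm --rows '[{"grip": 0, "x": 0, "y": 0, "z": -0.02, "twist": 0}, {"grip": 0, "x": 0, "y": 0, "z": -0.04, "twist": 0}, {"grip": 0, "x": 0, "y": 0, "z": -0.05, "twist": 0}, {"grip": 0, "x": 0, "y": 0, "z": 0, "twist": 0}, {"grip": 0, "x": 0, "y": 0, "z": 0, "twist": 0}]'

```text
time: 6.7
eef_pos: [0.4757, -0.3847, 0.2389]
ee_rot: [3.141, 0.001, 1.571]
ft_force: [-0.4, -0.0, -6.0]
opening: 0.264
finger_force: 60.0
```

```bash
python3 - <<'E'
from h import *
s=save('side','s1');t=save('top','t1')
f=lambda a:cv2.resize(a,(400,400),interpolation=cv2.INTER_CUBIC)[:,:,::-1]
cv2.imwrite('pics/c1.png',np.hstack([f(t[150:300,340:490]),f(s[220:420,200:400])]))
print(status.state()['ft_force'],status.state()['opening'])
E
```

```text
[ 0.12688109  1.32456736 -5.60666916] 0.2600851719649249
```

View pics/c1.png

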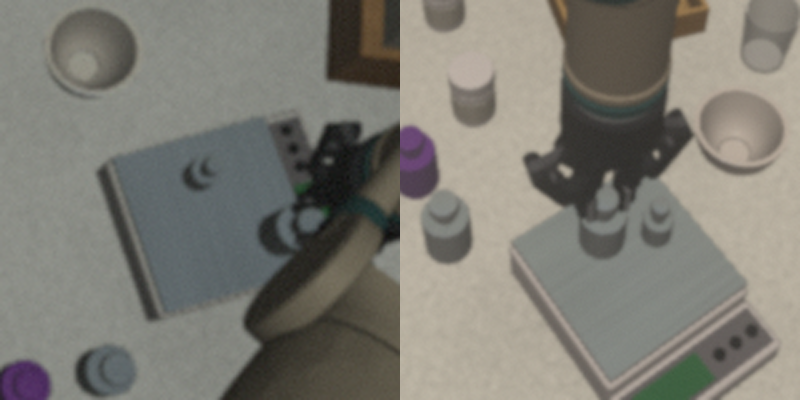

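It hangs upright and weighs about 5.6 N, so this is the medium weight. I'll take it to the near bay.

Request:
step_arm --rows '[{"grip": 0, "x": 0.03, "y": -0.004, "z": 0, "twist": 0}, {"grip": 0, "x": 0.048, "y": -0.004, "z": 0, "twist": 0}, {"grip": 0, "x": 0.048, "y": -0.004, "z": 0, "twist": 0}, {"grip": 0, "x": 0.048, "y": -0.004, "z": 0, "twist": 0}, {"grip": 0, "x": 0.048, "y": -0.004, "z": 0, "twist": 0}, {"grip": 0, "x": 0.048, "y": -0.004, "z": 0, "twist": 0}, {"grip": 0, "x": 0.048, "y": -0.004, "z": 0, "twist": 0}, {"grip": 0, "x": 0.048, "y": -0.004, "z": 0, "twist": 0}, {"grip": 0, "x": 0.048, "y": -0.004, "z": 0, "twist": 0}, {"grip": 0, "x": 0.048, "y": -0.004, "z": 0, "twist": 0}, {"grip": 0, "x": 0.048, "y": -0.004, "z": 0, "twist": 0}, {"grip": 0, "x": 0.048, "y": -0.004, "z": 0, "twist": 0}]'

```text
time: 8.0
eef_pos: [0.4257, 0.1747, 0.2361]
ee_rot: [-3.137, 0.001, 1.571]
ft_force: [1.3, 0.0, -5.4]
opening: 0.262
finger_force: 59.9
```

Request:
step_arm --rows '[{"grip": 0, "x": 0.048, "y": -0.004, "z": 0, "twist": 0}, {"grip": 0, "x": 0.048, "y": -0.004, "z": 0, "twist": 0}, {"grip": 0, "x": 0.048, "y": -0.004, "z": 0, "twist": 0}, {"grip": 0, "x": 0.022, "y": -0.001, "z": 0, "twist": 0}, {"grip": 0, "x": 0, "y": 0, "z": 0.01, "twist": 0}, {"grip": 0, "x": 0, "y": 0, "z": 0.04, "twist": 0}, {"grip": 0, "x": 0, "y": 0, "z": 0.04, "twist": 0}, {"grip": 0, "x": 0, "y": 0, "z": 0.03, "twist": 0}, {"grip": 0, "x": 0, "y": 0, "z": 0.02, "twist": 0}, {"grip": 0, "x": 0, "y": 0, "z": 0, "twist": 0}, {"grip": 0, "x": 0, "y": 0, "z": 0, "twist": 0}]'

```text
time: 9.1
eef_pos: [0.4142, 0.3382, 0.0973]
ee_rot: [-3.139, 0.002, 1.57]
ft_force: [0.9, 0.3, -5.1]
opening: 0.262
finger_force: 59.8
```

Request:
step_arm --rows '[{"grip": 0, "x": 0, "y": 0.001, "z": 0.015, "twist": 0}, {"grip": 0, "x": 0, "y": 0, "z": 0.01, "twist": 0}, {"grip": 0, "x": 0, "y": 0, "z": 0.006, "twist": 0}, {"grip": 0, "x": 0, "y": 0, "z": 0.004, "twist": 0}, {"grip": 0, "x": 0, "y": 0, "z": 0.002, "twist": 0}, {"grip": 0, "x": 0, "y": 0, "z": 0, "twist": 0}, {"grip": 0, "x": 0, "y": 0, "z": 0, "twist": 0}]'

```text
time: 9.8
eef_pos: [0.416, 0.3395, 0.0616]
ee_rot: [3.141, -0.0, 1.571]
ft_force: [0.7, 0.0, -4.7]
opening: 0.263
finger_force: 60.1
```

Request:
step_arm --rows '[{"grip": 0, "x": 0, "y": 0, "z": 0.002, "twist": 0}, {"grip": 0, "x": 0, "y": 0, "z": 0, "twist": 0}, {"grip": 0.55, "x": 0, "y": 0, "z": 0, "twist": 0}, {"grip": 0.55, "x": 0, "y": 0, "z": 0, "twist": 0}, {"grip": 0.55, "x": 0, "y": 0, "z": 0, "twist": 0}, {"grip": 0.55, "x": 0, "y": 0, "z": 0, "twist": 0}, {"grip": 0.55, "x": 0, "y": 0, "z": -0.03, "twist": 0}, {"grip": 0.55, "x": 0, "y": 0, "z": -0.05, "twist": 0}, {"grip": 0.55, "x": 0, "y": 0, "z": -0.05, "twist": 0}, {"grip": 0.55, "x": 0, "y": 0, "z": -0.05, "twist": 0}]'

```text
time: 10.8
eef_pos: [0.4155, 0.3391, 0.2411]
ee_rot: [-3.141, 0.0, 1.571]
ft_force: [1.3, 0.4, 0.2]
opening: 0.552
finger_force: 0.0
```

```bash
python3 - <<'E'
from h import *
grab_frame('top');grab_frame('side')
for z,k in((.074,'s'),(.004,'m'),(0,'l')):
    for o in locate(k,z0=z,frames=False): print(k,*o)
print(status.state()['eef_pos'])
E
```

```text
s 0.61 [ 0.5506 -0.3495] [ 0.5503 -0.3483] 123 [415.8 214.3]
s 0.58 [0.41   0.3202] [ 0.5503 -0.3483] 241 [158.7 271.8]
m 0.53 [0.4157 0.3385] [0.4169 0.3425] 244 [158.8 271.8]
l 0.91 [ 0.3477 -0.1713] [ 0.3492 -0.1698] 336 [348.5 294.6]
l 0.54 [ 0.3609 -0.2533] [ 0.3622 -0.2538] 345 [378.8 289.2]
[0.41480702 0.33868319 0.23722786]
```

Request:
step_arm --rows '[{"grip": 0.55, "x": -0.046, "y": 0.009, "z": 0, "twist": 0}, {"grip": 0.55, "x": -0.046, "y": 0.009, "z": 0, "twist": 0}, {"grip": 0.55, "x": -0.046, "y": 0.009, "z": 0, "twist": 0}, {"grip": 0.55, "x": -0.046, "y": 0.009, "z": 0, "twist": 0}, {"grip": 0.55, "x": -0.046, "y": 0.009, "z": 0, "twist": 0}, {"grip": 0.55, "x": -0.046, "y": 0.009, "z": 0, "twist": 0}, {"grip": 0.55, "x": -0.046, "y": 0.009, "z": 0, "twist": 0}, {"grip": 0.55, "x": -0.046, "y": 0.009, "z": 0, "twist": 0}, {"grip": 0.55, "x": -0.046, "y": 0.009, "z": 0, "twist": 0}, {"grip": 0.55, "x": -0.046, "y": 0.009, "z": 0, "twist": 0}, {"grip": 0.55, "x": -0.046, "y": 0.009, "z": 0, "twist": 0}, {"grip": 0.55, "x": -0.046, "y": 0.009, "z": 0, "twist": 0}]'

```text
time: 12.4
eef_pos: [0.5233, -0.2143, 0.2375]
ee_rot: [-3.139, -0.002, 1.57]
ft_force: [0.7, 0.3, -0.2]
opening: 0.547
finger_force: 0.0
```

Request:
step_arm --rows '[{"grip": 0.55, "x": -0.046, "y": 0.009, "z": 0, "twist": 0}, {"grip": 0.55, "x": -0.046, "y": 0.009, "z": 0, "twist": 0}, {"grip": 0.55, "x": -0.045, "y": 0.009, "z": 0, "twist": 0}, {"grip": 0.55, "x": 0, "y": 0, "z": 0.03, "twist": 0}, {"grip": 0.55, "x": 0, "y": 0, "z": 0.03, "twist": 0}, {"grip": 0.55, "x": 0, "y": 0, "z": 0.02, "twist": 0}, {"grip": 0.55, "x": 0, "y": 0, "z": 0, "twist": 0}, {"grip": 0.55, "x": 0, "y": 0, "z": 0, "twist": 0}]'

```text
time: 13.2
eef_pos: [0.5506, -0.3494, 0.1582]
ee_rot: [-3.14, -0.002, 1.571]
ft_force: [0.3, -0.3, -0.3]
opening: 0.547
finger_force: 0.0
```

Request:
step_arm --rows '[{"grip": 0.55, "x": 0, "y": 0, "z": 0.025, "twist": 0}, {"grip": 0.55, "x": 0, "y": 0, "z": 0.016, "twist": 0}, {"grip": 0.55, "x": 0, "y": 0, "z": 0, "twist": 0}, {"grip": 0, "x": 0, "y": 0, "z": 0, "twist": 0}, {"grip": 0, "x": 0, "y": 0, "z": 0, "twist": 0}, {"grip": 0, "x": 0, "y": 0, "z": 0, "twist": 0}, {"grip": 0, "x": 0, "y": 0, "z": 0, "twist": 0}, {"grip": 0, "x": 0, "y": 0, "z": 0, "twist": 0}, {"grip": 0, "x": 0, "y": 0, "z": 0, "twist": 0}, {"grip": 0, "x": 0, "y": 0, "z": -0.001, "twist": 0}, {"grip": 0, "x": 0, "y": 0, "z": 0.001, "twist": 0}]'

```text
time: 14.3
eef_pos: [0.5521, -0.3504, 0.1202]
ee_rot: [3.138, 0.002, 1.571]
ft_force: [0.9, 0.3, 11.9]
opening: 0.182
finger_force: 59.8
```

Request:
step_arm --rows '[{"grip": 0, "x": 0, "y": 0, "z": -0.02, "twist": 0}, {"grip": 0, "x": 0, "y": 0, "z": -0.04, "twist": 0}, {"grip": 0, "x": 0, "y": 0, "z": -0.045, "twist": 0}, {"grip": 0, "x": 0, "y": 0, "z": -0.02, "twist": 0}, {"grip": 0, "x": 0, "y": 0, "z": 0, "twist": 0}, {"grip": 0, "x": 0, "y": 0, "z": 0, "twist": 0}]'

```text
time: 14.9
eef_pos: [0.55, -0.3491, 0.2417]
ee_rot: [-3.139, -0.002, 1.571]
ft_force: [-0.4, -0.2, -3.3]
opening: 0.183
finger_force: 59.3
```

Request:
step_arm --rows '[{"grip": 0, "x": 0.03, "y": -0.004, "z": 0, "twist": 0}, {"grip": 0, "x": 0.048, "y": -0.0045, "z": 0, "twist": 0}, {"grip": 0, "x": 0.048, "y": -0.0045, "z": 0, "twist": 0}, {"grip": 0, "x": 0.048, "y": -0.0045, "z": 0, "twist": 0}, {"grip": 0, "x": 0.048, "y": -0.0045, "z": 0, "twist": 0}, {"grip": 0, "x": 0.048, "y": -0.0045, "z": 0, "twist": 0}, {"grip": 0, "x": 0.048, "y": -0.0045, "z": 0, "twist": 0}, {"grip": 0, "x": 0.048, "y": -0.0045, "z": 0, "twist": 0}, {"grip": 0, "x": 0.048, "y": -0.0045, "z": 0, "twist": 0}, {"grip": 0, "x": 0.048, "y": -0.0045, "z": 0, "twist": 0}, {"grip": 0, "x": 0.048, "y": -0.0045, "z": 0, "twist": 0}, {"grip": 0, "x": 0.048, "y": -0.0045, "z": 0, "twist": 0}]'

```text
time: 16.1
eef_pos: [0.4951, 0.2096, 0.2403]
ee_rot: [-3.136, 0.002, 1.571]
ft_force: [1.0, -0.4, -2.5]
opening: 0.182
finger_force: 59.2
```

Request:
step_arm --rows '[{"grip": 0, "x": 0.048, "y": -0.0045, "z": 0, "twist": 0}, {"grip": 0, "x": 0.048, "y": -0.0045, "z": 0, "twist": 0}, {"grip": 0, "x": 0.017, "y": -0.0015, "z": 0, "twist": 0}, {"grip": 0, "x": 0, "y": 0, "z": 0.02, "twist": 0}, {"grip": 0, "x": 0, "y": 0, "z": 0.04, "twist": 0}, {"grip": 0, "x": 0, "y": 0, "z": 0.04, "twist": 0}, {"grip": 0, "x": 0, "y": 0, "z": 0.03, "twist": 0}, {"grip": 0, "x": 0, "y": 0, "z": 0.02, "twist": 0}, {"grip": 0, "x": 0, "y": 0, "z": 0, "twist": 0}, {"grip": 0, "x": 0, "y": 0, "z": 0, "twist": 0}]'

```text
time: 17.1
eef_pos: [0.486, 0.3205, 0.092]
ee_rot: [-3.139, 0.002, 1.571]
ft_force: [0.3, -0.2, -2.3]
opening: 0.185
finger_force: 59.1
```

Request:
step_arm --rows '[{"grip": 0, "x": 0.001, "y": 0, "z": 0.02, "twist": 0}, {"grip": 0, "x": 0, "y": 0, "z": 0.012, "twist": 0}, {"grip": 0, "x": 0, "y": 0, "z": 0.006, "twist": 0}, {"grip": 0, "x": 0, "y": 0, "z": 0.003, "twist": 0}, {"grip": 0, "x": 0, "y": 0, "z": 0.002, "twist": 0}, {"grip": 0, "x": 0, "y": 0, "z": 0, "twist": 0}, {"grip": 0, "x": 0, "y": 0, "z": 0, "twist": 0}]'

```text
time: 17.8
eef_pos: [0.4872, 0.3225, 0.0508]
ee_rot: [3.141, -0.001, 1.571]
ft_force: [-0.7, -0.1, -2.6]
opening: 0.184
finger_force: 59.2
```

Request:
step_arm --rows '[{"grip": 0.45, "x": 0, "y": 0, "z": 0, "twist": 0}, {"grip": 0.45, "x": 0, "y": 0, "z": 0, "twist": 0}, {"grip": 0.45, "x": 0, "y": 0, "z": 0, "twist": 0}, {"grip": 0.45, "x": 0, "y": 0, "z": 0, "twist": 0}, {"grip": 0.45, "x": 0, "y": 0, "z": -0.03, "twist": 0}, {"grip": 0.65, "x": 0, "y": 0, "z": -0.05, "twist": 0}, {"grip": 0.65, "x": 0, "y": 0, "z": -0.05, "twist": 0}, {"grip": 0.65, "x": 0, "y": 0, "z": -0.05, "twist": 0}]'

```text
time: 18.6
eef_pos: [0.4865, 0.3222, 0.2322]
ee_rot: [-3.142, -0.0, 1.571]
ft_force: [-0.5, 0.9, 0.2]
opening: 0.65
finger_force: 0.0
```

```bash
python3 - <<'E'
from h import *
t=save('top','t2');s=save('side','s2')
for z,k in((.004,'s'),(.004,'m'),(0,'l')):
    for o in locate(k,z0=z,frames=False): print(k,*o)
print(status.state()['eef_pos'])
f=lambda a,w,h:cv2.resize(a,(w,h),interpolation=cv2.INTER_CUBIC)[:,:,::-1]
cv2.imwrite('pics/c2.png',np.hstack([f(t[195:300,110:205],380,420),f(s[110:180,150:260],420,420)]))
E
```

```text
s 0.72 [0.6633 0.2248] [0.4855 0.3221] 487 [203.7 184.1]
s 0.7 [0.4278 0.1667] [0.4855 0.3221] 377 [222.7 266.7]
s 0.57 [0.4848 0.3241] [0.4855 0.3221] 125 [166.  246.7]
m 0.74 [0.4158 0.3383] [0.4162 0.3395] 240 [158.9 271.7]
l 0.93 [ 0.3618 -0.2531] [ 0.3624 -0.2535] 397 [378.8 288.8]
l 0.8 [ 0.3482 -0.1703] [ 0.3496 -0.1694] 316 [348.1 294.4]
[0.48585344 0.32180777 0.22836033]
```

View pics/c2.png

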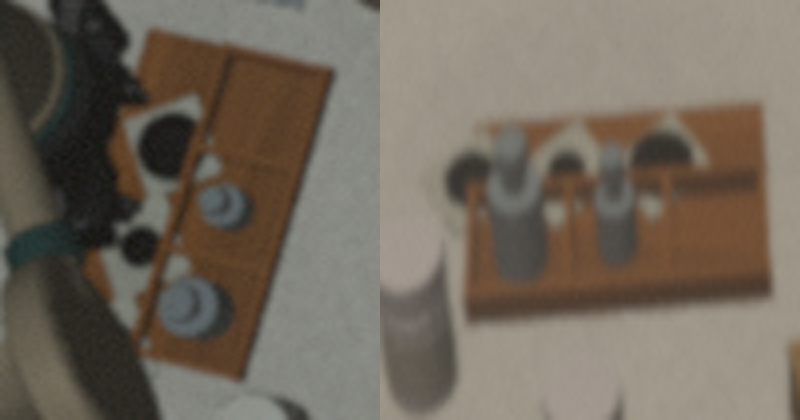

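Medium and small stand in their bays. Next is the large weight at (0.362, -0.2535).

Request:
step_arm --rows '[{"grip": 0.65, "x": -0.048, "y": -0.0104, "z": 0, "twist": 0}, {"grip": 0.65, "x": -0.048, "y": -0.0104, "z": 0, "twist": 0}, {"grip": 0.65, "x": -0.048, "y": -0.0104, "z": 0, "twist": 0}, {"grip": 0.65, "x": -0.048, "y": -0.0104, "z": 0, "twist": 0}, {"grip": 0.65, "x": -0.048, "y": -0.0104, "z": 0, "twist": 0}, {"grip": 0.65, "x": -0.048, "y": -0.0104, "z": 0, "twist": 0}, {"grip": 0.65, "x": -0.048, "y": -0.0104, "z": 0, "twist": 0}, {"grip": 0.65, "x": -0.048, "y": -0.0104, "z": 0, "twist": 0}, {"grip": 0.65, "x": -0.048, "y": -0.0104, "z": 0, "twist": 0}, {"grip": 0.65, "x": -0.048, "y": -0.0104, "z": 0, "twist": 0}, {"grip": 0.65, "x": -0.048, "y": -0.0104, "z": 0, "twist": 0}, {"grip": 0.65, "x": -0.048, "y": -0.0104, "z": 0, "twist": 0}]'

```text
time: 20.2
eef_pos: [0.3607, -0.2551, 0.2291]
ee_rot: [-3.14, -0.002, 1.57]
ft_force: [0.3, -0.2, -0.0]
opening: 0.653
finger_force: 0.0
```

Request:
step_arm --rows '[{"grip": 0.65, "x": 0, "y": 0, "z": 0.03, "twist": 0}, {"grip": 0.65, "x": 0, "y": 0, "z": 0.03, "twist": 0}, {"grip": 0.65, "x": 0, "y": 0, "z": 0.02, "twist": 0}, {"grip": 0.65, "x": 0, "y": 0, "z": 0, "twist": 0}, {"grip": 0.65, "x": 0, "y": 0, "z": 0, "twist": 0}]'

```text
time: 20.7
eef_pos: [0.3618, -0.2534, 0.1497]
ee_rot: [-3.14, -0.001, 1.571]
ft_force: [-0.4, -0.4, -0.1]
opening: 0.647
finger_force: 0.0
```

Request:
step_arm --rows '[{"grip": 0.65, "x": 0, "y": 0, "z": 0.03, "twist": 0}, {"grip": 0.65, "x": 0, "y": 0, "z": 0.03, "twist": 0}, {"grip": 0.65, "x": 0, "y": 0, "z": 0.017, "twist": 0}, {"grip": 0.65, "x": 0, "y": 0, "z": 0, "twist": 0}, {"grip": 0, "x": 0, "y": 0, "z": 0, "twist": 0}, {"grip": 0, "x": 0, "y": 0, "z": 0, "twist": 0}, {"grip": 0, "x": 0, "y": 0, "z": 0, "twist": 0}, {"grip": 0, "x": 0, "y": 0, "z": 0, "twist": 0}, {"grip": 0, "x": 0, "y": 0, "z": 0, "twist": 0}, {"grip": 0, "x": 0, "y": 0, "z": 0, "twist": 0}]'

```text
time: 21.7
eef_pos: [0.3635, -0.2547, 0.0751]
ee_rot: [3.138, 0.003, 1.571]
ft_force: [0.8, 1.6, 6.4]
opening: 0.328
finger_force: 59.1
```

Request:
step_arm --rows '[{"grip": 0, "x": 0, "y": 0, "z": -0.02, "twist": 0}, {"grip": 0, "x": 0, "y": 0, "z": -0.04, "twist": 0}, {"grip": 0, "x": 0, "y": 0, "z": -0.05, "twist": 0}, {"grip": 0, "x": 0, "y": 0, "z": -0.05, "twist": 0}, {"grip": 0, "x": 0, "y": 0, "z": -0.02, "twist": 0}, {"grip": 0, "x": 0, "y": 0, "z": 0, "twist": 0}]'

```text
time: 22.3
eef_pos: [0.3631, -0.2547, 0.2561]
ee_rot: [3.137, 0.005, 1.571]
ft_force: [0.7, -0.2, -9.1]
opening: 0.332
finger_force: 62.2
```

Request:
step_arm --rows '[{"grip": 0, "x": -0.02, "y": 0.026, "z": 0, "twist": 0}, {"grip": 0, "x": -0.028, "y": 0.038, "z": 0, "twist": 0}, {"grip": 0, "x": -0.028, "y": 0.038, "z": 0, "twist": 0}, {"grip": 0, "x": -0.025, "y": 0.035, "z": 0, "twist": 0}, {"grip": 0, "x": -0.01, "y": 0.013, "z": 0, "twist": 0}, {"grip": 0, "x": 0, "y": 0, "z": 0.03, "twist": 0}, {"grip": 0, "x": 0, "y": 0, "z": 0.03, "twist": 0}, {"grip": 0, "x": 0, "y": 0, "z": 0.02, "twist": 0}, {"grip": 0, "x": 0, "y": 0, "z": 0.01, "twist": 0}, {"grip": 0, "x": 0, "y": 0, "z": 0, "twist": 0}, {"grip": 0, "x": 0, "y": 0, "z": 0, "twist": 0}]'

```text
time: 23.4
eef_pos: [0.5121, -0.3647, 0.1629]
ee_rot: [-3.141, -0.0, 1.571]
ft_force: [1.0, -0.0, -8.4]
opening: 0.332
finger_force: 62.4
```

Request:
step_arm --rows '[{"grip": 0, "x": 0, "y": 0, "z": 0.006, "twist": 0}, {"grip": 0, "x": 0, "y": 0, "z": 0.004, "twist": 0}, {"grip": 0, "x": 0, "y": 0, "z": 0.002, "twist": 0}, {"grip": 0, "x": 0, "y": 0, "z": 0.001, "twist": 0}, {"grip": 0, "x": 0, "y": 0, "z": 0.001, "twist": 0}, {"grip": 0, "x": 0, "y": 0, "z": 0, "twist": 0}, {"grip": 0, "x": 0, "y": 0, "z": 0, "twist": 0}]'

```text
time: 24.1
eef_pos: [0.5122, -0.3647, 0.1494]
ee_rot: [3.141, 0.0, 1.571]
ft_force: [0.3, -0.2, -8.7]
opening: 0.329
finger_force: 62.6
```

Request:
step_arm --rows '[{"grip": 0.65, "x": 0, "y": 0, "z": 0, "twist": 0}, {"grip": 0.65, "x": 0, "y": 0, "z": 0, "twist": 0}, {"grip": 0.65, "x": 0, "y": 0, "z": 0, "twist": 0}, {"grip": 0.65, "x": 0, "y": 0, "z": 0, "twist": 0}, {"grip": 0.65, "x": 0, "y": 0, "z": -0.02, "twist": 0}, {"grip": 0.65, "x": 0, "y": 0, "z": -0.03, "twist": 0}, {"grip": 0.65, "x": 0, "y": 0, "z": -0.03, "twist": 0}, {"grip": 0.65, "x": 0, "y": 0, "z": 0, "twist": 0}, {"grip": 0.65, "x": 0, "y": 0, "z": 0, "twist": 0}, {"grip": 0.65, "x": 0, "y": 0, "z": 0, "twist": 0}, {"grip": 0.65, "x": 0, "y": 0, "z": 0, "twist": 0}, {"grip": 0.65, "x": 0, "y": 0, "z": 0, "twist": 0}]'

```text
time: 25.3
eef_pos: [0.5117, -0.3643, 0.228]
ee_rot: [-3.14, -0.002, 1.571]
ft_force: [-0.4, -0.0, -0.3]
opening: 0.649
finger_force: 0.0
```

Request:
step_arm --rows '[{"grip": 0.65, "x": 0, "y": 0, "z": 0, "twist": 0}, {"grip": 0.65, "x": 0, "y": 0, "z": 0, "twist": 0}, {"grip": 0.65, "x": 0, "y": 0, "z": 0, "twist": 0}, {"grip": 0.65, "x": 0, "y": 0, "z": 0, "twist": 0}, {"grip": 0.65, "x": 0, "y": 0, "z": 0, "twist": 0}, {"grip": 0.65, "x": 0, "y": 0, "z": 0, "twist": 0}, {"grip": 0.65, "x": 0, "y": 0, "z": 0, "twist": 0}, {"grip": 0.65, "x": 0, "y": 0, "z": 0, "twist": 0}, {"grip": 0.65, "x": 0, "y": 0, "z": 0, "twist": 0}, {"grip": 0.65, "x": 0, "y": 0, "z": 0, "twist": 0}, {"grip": 0.65, "x": 0, "y": 0, "z": 0, "twist": 0}, {"grip": 0.65, "x": 0, "y": 0, "z": 0, "twist": 0}]'

```text
time: 26.5
eef_pos: [0.5121, -0.3647, 0.2292]
ee_rot: [3.142, -0.0, 1.571]
ft_force: [0.4, -0.2, 0.7]
opening: 0.648
finger_force: 0.0
```

```bash
python3 - <<'E'
from h import *
t=save('top','t3');s=save('side','s3')
for z,k in((.074,'l'),):
    for o in locate(k,z0=z,frames=False): print(k,*o)
f=lambda a,w,h:cv2.resize(a,(w,h),interpolation=cv2.INTER_CUBIC)[:,:,::-1]
cv2.imwrite('pics/c3.png',np.hstack([f(t[170:300,360:490],400,400),f(s[220:420,200:400],400,400)]))
E
```

```text
l 0.96 [ 0.5108 -0.3617] [ 0.5103 -0.3635] 388 [423.4 228.3]
```

View pics/c3.png

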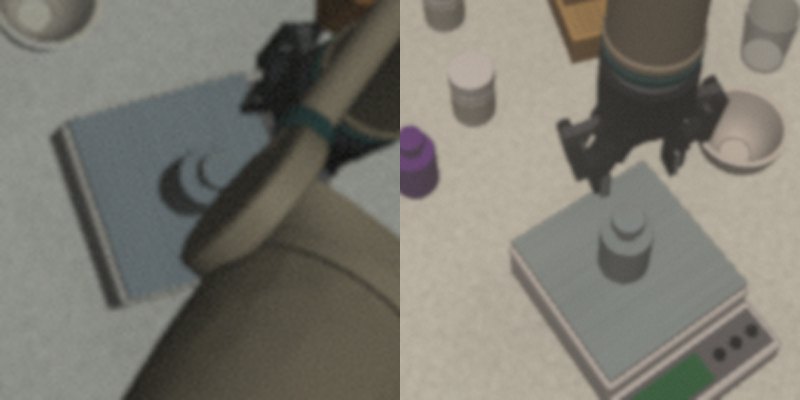

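The large weight stands alone on the platform, upright. I'll let it stand a little longer, then pick it up again.

Request:
step_arm --rows '[{"grip": 0.65, "x": 0, "y": 0, "z": 0, "twist": 0}, {"grip": 0.65, "x": 0, "y": 0, "z": 0, "twist": 0}, {"grip": 0.65, "x": 0, "y": 0, "z": 0, "twist": 0}, {"grip": 0.65, "x": 0, "y": 0, "z": 0, "twist": 0}, {"grip": 0.65, "x": 0, "y": 0, "z": 0, "twist": 0}, {"grip": 0.65, "x": 0, "y": 0, "z": 0, "twist": 0}, {"grip": 0.65, "x": 0, "y": 0, "z": 0, "twist": 0}, {"grip": 0.65, "x": 0, "y": 0, "z": 0, "twist": 0}, {"grip": 0.65, "x": 0, "y": 0, "z": 0, "twist": 0}, {"grip": 0.65, "x": 0, "y": 0, "z": 0, "twist": 0}, {"grip": 0.65, "x": 0, "y": 0, "z": 0, "twist": 0}, {"grip": 0.65, "x": 0, "y": 0, "z": 0, "twist": 0}]'

```text
time: 27.9
eef_pos: [0.5121, -0.3647, 0.2293]
ee_rot: [3.142, -0.0, 1.571]
ft_force: [-0.1, -0.5, 0.4]
opening: 0.648
finger_force: 0.0
```

Request:
step_arm --rows '[{"grip": 0.65, "x": 0, "y": 0, "z": 0.03, "twist": 0}, {"grip": 0.65, "x": 0, "y": 0, "z": 0.03, "twist": 0}, {"grip": 0.65, "x": 0, "y": 0, "z": 0.02, "twist": 0}, {"grip": 0.65, "x": 0, "y": 0, "z": 0.002, "twist": 0}, {"grip": 0, "x": 0, "y": 0, "z": 0, "twist": 0}, {"grip": 0, "x": 0, "y": 0, "z": 0, "twist": 0}, {"grip": 0, "x": 0, "y": 0, "z": 0, "twist": 0}, {"grip": 0, "x": 0, "y": 0, "z": 0, "twist": 0}, {"grip": 0, "x": 0, "y": 0, "z": 0, "twist": 0}, {"grip": 0, "x": 0, "y": 0, "z": 0, "twist": 0}]'

```text
time: 28.9
eef_pos: [0.5125, -0.3653, 0.1488]
ee_rot: [3.14, 0.002, 1.571]
ft_force: [-2.6, 0.9, 5.3]
opening: 0.336
finger_force: 59.7
```

Request:
step_arm --rows '[{"grip": 0, "x": 0, "y": 0, "z": -0.02, "twist": 0}, {"grip": 0, "x": 0, "y": 0, "z": -0.04, "twist": 0}, {"grip": 0, "x": 0, "y": 0, "z": -0.04, "twist": 0}, {"grip": 0, "x": 0, "y": 0, "z": -0.02, "twist": 0}, {"grip": 0, "x": 0, "y": 0, "z": 0, "twist": 0}]'

```text
time: 29.4
eef_pos: [0.5133, -0.3653, 0.2692]
ee_rot: [3.138, 0.003, 1.571]
ft_force: [1.1, 0.3, -7.7]
opening: 0.331
finger_force: 61.2
```

Request:
step_arm --rows '[{"grip": 0, "x": 0.025, "y": 0.003, "z": 0, "twist": 0}, {"grip": 0, "x": 0.047, "y": 0.003, "z": 0, "twist": 0}, {"grip": 0, "x": 0.047, "y": 0.003, "z": 0, "twist": 0}, {"grip": 0, "x": 0.047, "y": 0.003, "z": 0, "twist": 0}, {"grip": 0, "x": 0.047, "y": 0.003, "z": 0, "twist": 0}, {"grip": 0, "x": 0.047, "y": 0.003, "z": 0, "twist": 0}, {"grip": 0, "x": 0.047, "y": 0.003, "z": 0, "twist": 0}, {"grip": 0, "x": 0.047, "y": 0.003, "z": 0, "twist": 0}, {"grip": 0, "x": 0.047, "y": 0.003, "z": 0, "twist": 0}, {"grip": 0, "x": 0.047, "y": 0.003, "z": 0, "twist": 0}, {"grip": 0, "x": 0.047, "y": 0.003, "z": 0, "twist": 0}, {"grip": 0, "x": 0.047, "y": 0.003, "z": 0, "twist": 0}]'

```text
time: 30.6
eef_pos: [0.5461, 0.1791, 0.2636]
ee_rot: [-3.135, 0.001, 1.571]
ft_force: [1.1, 0.1, -9.1]
opening: 0.331
finger_force: 61.1
```

Request:
step_arm --rows '[{"grip": 0, "x": 0.047, "y": 0.003, "z": 0, "twist": 0}, {"grip": 0, "x": 0.047, "y": 0.003, "z": 0, "twist": 0}, {"grip": 0, "x": 0.034, "y": 0.002, "z": 0, "twist": 0}, {"grip": 0, "x": 0, "y": 0, "z": 0.02, "twist": 0}, {"grip": 0, "x": 0, "y": 0, "z": 0.04, "twist": 0}, {"grip": 0, "x": 0, "y": 0, "z": 0.04, "twist": 0}, {"grip": 0, "x": 0, "y": 0, "z": 0.03, "twist": 0}, {"grip": 0, "x": 0, "y": 0, "z": 0.02, "twist": 0}, {"grip": 0, "x": 0, "y": 0, "z": 0, "twist": 0}, {"grip": 0, "x": 0, "y": 0, "z": 0, "twist": 0}]'

```text
time: 31.6
eef_pos: [0.5547, 0.3049, 0.1151]
ee_rot: [-3.137, 0.001, 1.571]
ft_force: [-0.0, 0.6, -7.6]
opening: 0.333
finger_force: 61.3
```

Request:
step_arm --rows '[{"grip": 0, "x": 0, "y": 0.001, "z": 0.015, "twist": 0}, {"grip": 0, "x": 0, "y": 0.001, "z": 0.01, "twist": 0}, {"grip": 0, "x": 0, "y": 0, "z": 0.005, "twist": 0}, {"grip": 0, "x": 0, "y": 0, "z": 0.003, "twist": 0}, {"grip": 0, "x": 0, "y": 0, "z": 0.002, "twist": 0}, {"grip": 0, "x": 0, "y": 0, "z": 0, "twist": 0}, {"grip": 0, "x": 0, "y": 0, "z": 0, "twist": 0}]'

```text
time: 32.3
eef_pos: [0.5583, 0.3055, 0.0828]
ee_rot: [3.141, -0.0, 1.571]
ft_force: [0.3, 0.1, -8.2]
opening: 0.332
finger_force: 61.2
```

Request:
step_arm --rows '[{"grip": 0, "x": 0, "y": 0, "z": 0.002, "twist": 0}, {"grip": 0, "x": 0, "y": 0, "z": 0.001, "twist": 0}, {"grip": 0, "x": 0, "y": 0, "z": 0.001, "twist": 0}, {"grip": 0, "x": 0, "y": 0, "z": 0, "twist": 0}, {"grip": 0.55, "x": 0, "y": 0, "z": 0, "twist": 0}, {"grip": 0.55, "x": 0, "y": 0, "z": 0, "twist": 0}, {"grip": 0.55, "x": 0, "y": 0, "z": 0, "twist": 0}, {"grip": 0.55, "x": 0, "y": 0, "z": 0, "twist": 0}, {"grip": 0.55, "x": 0, "y": 0, "z": -0.03, "twist": 0}, {"grip": 0.85, "x": 0, "y": 0, "z": -0.05, "twist": 0}, {"grip": 0.85, "x": 0, "y": 0, "z": -0.05, "twist": 0}, {"grip": 0.85, "x": 0, "y": 0, "z": -0.02, "twist": 0}]'

```text
time: 33.5
eef_pos: [0.5604, 0.3064, 0.2345]
ee_rot: [3.132, -0.004, 1.571]
ft_force: [0.9, 0.5, 0.2]
opening: 0.848
finger_force: 0.0
```

```bash
python3 - <<'E'
from h import *
grab_frame('top');grab_frame('side')
for z,k in((.004,'l'),(0,'j')):
    for o in locate(k,z0=z,frames=False): print(k,*o)
print(status.state()['eef_pos'])
E
```

```text
l 0.91 [ 0.3478 -0.1687] [ 0.3486 -0.1723] 354 [347.7 294.5]
l 0.63 [0.5552 0.3063] [0.5559 0.3064] 379 [172.3 220.7]
j 0.93 [0.4253 0.1628] [0.4266 0.164 ] 378 [222.8 266.7]
j 0.91 [0.4382 0.0415] [0.4401 0.0433] 335 [268.1 261.1]
j 0.64 [ 0.4341 -0.103 ] [ 0.4339 -0.1016] 348 [322.1 261.9]
[0.55699722 0.30484788 0.2262484 ]
```

Request:
step_arm --rows '[{"grip": 0.85, "x": -0.035, "y": -0.033, "z": 0, "twist": 0}, {"grip": 0.85, "x": -0.035, "y": -0.033, "z": 0, "twist": 0}, {"grip": 0.85, "x": -0.035, "y": -0.033, "z": 0, "twist": 0}, {"grip": 0.85, "x": -0.036, "y": -0.032, "z": 0, "twist": 0}, {"grip": 0.85, "x": 0, "y": 0, "z": 0.04, "twist": 0}, {"grip": 0.85, "x": 0, "y": 0, "z": 0.04, "twist": 0}, {"grip": 0.85, "x": 0, "y": 0, "z": 0.02, "twist": 0}, {"grip": 0.85, "x": 0, "y": 0, "z": 0, "twist": 0}, {"grip": 0.85, "x": 0, "y": 0, "z": 0, "twist": 0}]'

```text
time: 34.7
eef_pos: [0.4266, 0.1642, 0.1276]
ee_rot: [-3.139, 0.0, 1.571]
ft_force: [1.2, -0.5, 0.3]
opening: 0.854
finger_force: 0.0
```

Request:
step_arm --rows '[{"grip": 0.85, "x": 0, "y": 0, "z": 0.04, "twist": 0}, {"grip": 0.85, "x": 0, "y": 0, "z": 0.03, "twist": 0}, {"grip": 0.85, "x": 0, "y": 0, "z": 0.013, "twist": 0}, {"grip": 0.85, "x": 0, "y": 0, "z": 0, "twist": 0}, {"grip": 0, "x": 0, "y": 0, "z": 0, "twist": 0}, {"grip": 0, "x": 0, "y": 0, "z": 0, "twist": 0}, {"grip": 0, "x": 0, "y": 0, "z": 0, "twist": 0}, {"grip": 0, "x": 0, "y": 0, "z": 0, "twist": 0}, {"grip": 0, "x": 0, "y": 0, "z": 0, "twist": 0}, {"grip": 0, "x": 0, "y": 0, "z": 0, "twist": 0}]'

```text
time: 35.7
eef_pos: [0.4285, 0.1647, 0.0469]
ee_rot: [3.138, -0.001, 1.571]
ft_force: [-0.7, 0.1, 7.0]
opening: 0.597
finger_force: 62.5
```

Request:
step_arm --rows '[{"grip": 0, "x": 0, "y": 0, "z": -0.02, "twist": 0}, {"grip": 0, "x": 0, "y": 0, "z": -0.05, "twist": 0}, {"grip": 0, "x": 0, "y": 0, "z": -0.05, "twist": 0}, {"grip": 0, "x": 0, "y": 0, "z": -0.03, "twist": 0}, {"grip": 0, "x": 0, "y": 0, "z": 0, "twist": 0}]'

```text
time: 36.2
eef_pos: [0.4303, 0.1651, 0.2005]
ee_rot: [3.13, -0.003, 1.571]
ft_force: [0.7, 0.1, -1.4]
opening: 0.589
finger_force: 63.0
```

Request:
step_arm --rows '[{"grip": 0, "x": -0.02, "y": 0.044, "z": 0, "twist": 0}, {"grip": 0, "x": -0.02, "y": 0.045, "z": 0, "twist": 0}, {"grip": 0, "x": -0.02, "y": 0.045, "z": 0, "twist": 0}, {"grip": 0, "x": -0.02, "y": 0.045, "z": 0, "twist": 0}, {"grip": 0, "x": -0.02, "y": 0.045, "z": 0, "twist": 0}, {"grip": 0, "x": -0.02, "y": 0.045, "z": 0, "twist": 0}, {"grip": 0, "x": 0, "y": 0, "z": 0.03, "twist": 0}, {"grip": 0, "x": 0, "y": 0, "z": 0.03, "twist": 0}, {"grip": 0, "x": 0, "y": 0, "z": 0.02, "twist": 0}, {"grip": 0, "x": 0, "y": 0, "z": 0, "twist": 0}, {"grip": 0, "x": 0, "y": 0, "z": 0, "twist": 0}]'

```text
time: 37.3
eef_pos: [0.6955, 0.0444, 0.1143]
ee_rot: [-3.14, -0.0, 1.571]
ft_force: [1.7, -0.3, -0.2]
opening: 0.591
finger_force: 63.4
```

Request:
step_arm --rows '[{"grip": 0, "x": 0, "y": 0, "z": 0.03, "twist": 0}, {"grip": 0, "x": 0, "y": 0, "z": 0.018, "twist": 0}, {"grip": 0, "x": 0, "y": 0, "z": 0.009, "twist": 0}, {"grip": 0, "x": 0, "y": 0, "z": 0.003, "twist": 0}, {"grip": 0, "x": 0, "y": 0, "z": 0, "twist": 0}, {"grip": 0, "x": 0, "y": 0, "z": 0, "twist": 0}]'

```text
time: 37.9
eef_pos: [0.6971, 0.0444, 0.0568]
ee_rot: [3.139, 0.0, 1.571]
ft_force: [-0.0, 0.7, -0.8]
opening: 0.594
finger_force: 63.4
```

Request:
step_arm --rows '[{"grip": 0.8, "x": 0, "y": 0, "z": 0.001, "twist": 0}, {"grip": 0.8, "x": 0, "y": 0, "z": 0, "twist": 0}, {"grip": 0.8, "x": 0, "y": 0, "z": 0, "twist": 0}, {"grip": 0.8, "x": 0, "y": 0, "z": 0, "twist": 0}, {"grip": 0.8, "x": 0, "y": 0, "z": -0.03, "twist": 0}, {"grip": 0.85, "x": 0, "y": 0, "z": -0.05, "twist": 0}, {"grip": 0.85, "x": 0, "y": 0, "z": -0.05, "twist": 0}, {"grip": 0.85, "x": 0, "y": 0, "z": -0.02, "twist": 0}, {"grip": 0.85, "x": 0, "y": -0.04, "z": 0, "twist": 0}, {"grip": 0.85, "x": 0, "y": -0.045, "z": 0, "twist": 0}, {"grip": 0.85, "x": 0, "y": -0.045, "z": 0, "twist": 0}, {"grip": 0.85, "x": 0, "y": -0.04, "z": 0, "twist": 0}]'

```text
time: 39.1
eef_pos: [0.5237, 0.0444, 0.2043]
ee_rot: [-3.141, -0.0, 1.571]
ft_force: [0.1, 0.1, 0.1]
opening: 0.849
finger_force: 0.0
```

```bash
python3 - <<'E'
from h import *
save('top','t4');save('side','s4')
for o in locate('j',z0=0,frames=False): print(*o)
print(status.state()['eef_pos'])
E
```

```text
0.78 [ 0.4334 -0.1016] [ 0.4351 -0.1016] 322 [321.6 262.2]
0.72 [0.4388 0.043 ] [0.4391 0.0434] 295 [267.5 260.9]
0.58 [0.3449 0.2645] [0.3458 0.2655] 411 [183.8 298. ]
[0.52591739 0.04437074 0.20508153]
```

The jar near the rack has been knocked, to about (0.345, 0.265). Next jar: (0.439, 0.043).

Request:
step_arm --rows '[{"grip": 0.85, "x": 0, "y": -0.044, "z": 0, "twist": 0}, {"grip": 0.85, "x": -0.001, "y": -0.043, "z": 0, "twist": 0}, {"grip": 0.85, "x": 0, "y": 0, "z": 0.04, "twist": 0}, {"grip": 0.85, "x": 0, "y": 0, "z": 0.04, "twist": 0}, {"grip": 0.85, "x": 0, "y": 0, "z": 0, "twist": 0}, {"grip": 0.85, "x": 0, "y": 0, "z": 0, "twist": 0}]'

```text
time: 39.9
eef_pos: [0.4406, 0.0432, 0.1246]
ee_rot: [3.142, -0.0, 1.571]
ft_force: [0.3, -0.4, -0.7]
opening: 0.854
finger_force: 0.0
```

Request:
step_arm --rows '[{"grip": 0.85, "x": 0, "y": -0.001, "z": 0.04, "twist": 0}, {"grip": 0.85, "x": 0, "y": 0, "z": 0.03, "twist": 0}, {"grip": 0.85, "x": 0, "y": 0, "z": 0.01, "twist": 0}, {"grip": 0.85, "x": 0, "y": 0, "z": 0, "twist": 0}, {"grip": 0, "x": 0, "y": 0, "z": 0, "twist": 0}, {"grip": 0, "x": 0, "y": 0, "z": 0, "twist": 0}, {"grip": 0, "x": 0, "y": 0, "z": 0, "twist": 0}, {"grip": 0, "x": 0, "y": 0, "z": 0, "twist": 0}, {"grip": 0, "x": 0, "y": 0, "z": 0, "twist": 0}, {"grip": 0, "x": 0, "y": 0, "z": 0, "twist": 0}]'

```text
time: 40.9
eef_pos: [0.4403, 0.0432, 0.0463]
ee_rot: [3.136, 0.0, 1.571]
ft_force: [2.0, 0.3, 6.5]
opening: 0.593
finger_force: 62.2
```

Request:
step_arm --rows '[{"grip": 0, "x": 0, "y": 0, "z": -0.02, "twist": 0}, {"grip": 0, "x": 0, "y": 0, "z": -0.05, "twist": 0}, {"grip": 0, "x": 0, "y": 0, "z": -0.05, "twist": 0}, {"grip": 0, "x": 0, "y": 0, "z": -0.03, "twist": 0}, {"grip": 0, "x": 0, "y": 0, "z": 0, "twist": 0}, {"grip": 0, "x": 0, "y": 0, "z": 0, "twist": 0}]'

```text
time: 41.5
eef_pos: [0.4379, 0.0434, 0.1949]
ee_rot: [3.14, 0.0, 1.571]
ft_force: [-0.3, 0.3, -1.8]
opening: 0.595
finger_force: 63.4
```

Request:
step_arm --rows '[{"grip": 0, "x": -0.014, "y": 0.042, "z": 0, "twist": 0}, {"grip": 0, "x": -0.014, "y": 0.042, "z": 0, "twist": 0}, {"grip": 0, "x": -0.014, "y": 0.042, "z": 0, "twist": 0}, {"grip": 0, "x": -0.014, "y": 0.042, "z": 0, "twist": 0}, {"grip": 0, "x": -0.014, "y": 0.042, "z": 0, "twist": 0}, {"grip": 0, "x": -0.012, "y": 0.044, "z": 0, "twist": 0}, {"grip": 0, "x": 0, "y": 0, "z": 0.03, "twist": 0}, {"grip": 0, "x": 0, "y": 0, "z": 0.03, "twist": 0}, {"grip": 0, "x": 0, "y": 0, "z": 0.02, "twist": 0}, {"grip": 0, "x": 0, "y": 0, "z": 0, "twist": 0}, {"grip": 0, "x": 0, "y": 0, "z": 0, "twist": 0}]'

```text
time: 42.6
eef_pos: [0.6911, -0.0385, 0.1124]
ee_rot: [-3.138, -0.001, 1.571]
ft_force: [0.6, 1.1, -0.5]
opening: 0.593
finger_force: 63.8
```

Request:
step_arm --rows '[{"grip": 0, "x": 0, "y": 0, "z": 0.03, "twist": 0}, {"grip": 0, "x": 0, "y": 0, "z": 0.018, "twist": 0}, {"grip": 0, "x": 0, "y": 0, "z": 0.009, "twist": 0}, {"grip": 0, "x": 0, "y": 0, "z": 0.003, "twist": 0}, {"grip": 0, "x": 0, "y": 0, "z": 0, "twist": 0}, {"grip": 0, "x": 0, "y": 0, "z": 0, "twist": 0}]'

```text
time: 43.2
eef_pos: [0.6931, -0.0388, 0.0558]
ee_rot: [3.139, 0.0, 1.571]
ft_force: [0.1, -0.2, -1.5]
opening: 0.59
finger_force: 63.8
```

Request:
step_arm --rows '[{"grip": 0, "x": 0, "y": 0, "z": 0.003, "twist": 0}, {"grip": 0.8, "x": 0, "y": 0, "z": 0, "twist": 0}, {"grip": 0.8, "x": 0, "y": 0, "z": 0, "twist": 0}, {"grip": 0.8, "x": 0, "y": 0, "z": 0, "twist": 0}, {"grip": 0.8, "x": 0, "y": 0, "z": 0, "twist": 0}, {"grip": 0.8, "x": 0, "y": 0, "z": -0.03, "twist": 0}, {"grip": 0.85, "x": 0, "y": 0, "z": -0.05, "twist": 0}, {"grip": 0.85, "x": 0, "y": 0, "z": -0.05, "twist": 0}, {"grip": 0.85, "x": 0, "y": 0, "z": -0.02, "twist": 0}, {"grip": 0.85, "x": -0.01, "y": -0.045, "z": 0, "twist": 0}, {"grip": 0.85, "x": -0.01, "y": -0.045, "z": 0, "twist": 0}, {"grip": 0.85, "x": -0.01, "y": -0.045, "z": 0, "twist": 0}]'

```text
time: 44.4
eef_pos: [0.5556, -0.0688, 0.2014]
ee_rot: [3.141, 0.0, 1.572]
ft_force: [0.3, -0.3, 0.8]
opening: 0.846
finger_force: 0.0
```

Request:
step_arm --rows '[{"grip": 0.85, "x": -0.01, "y": -0.04, "z": 0, "twist": 0}, {"grip": 0.85, "x": -0.01, "y": -0.04, "z": 0, "twist": 0}, {"grip": 0.85, "x": -0.012, "y": -0.042, "z": 0.02, "twist": 0}, {"grip": 0.85, "x": 0, "y": 0, "z": 0.03, "twist": 0}, {"grip": 0.85, "x": 0, "y": 0, "z": 0.03, "twist": 0}, {"grip": 0.85, "x": 0, "y": 0, "z": 0, "twist": 0}, {"grip": 0.85, "x": 0, "y": 0, "z": 0, "twist": 0}]'

```text
time: 45.1
eef_pos: [0.4353, -0.1007, 0.1217]
ee_rot: [-3.141, -0.0, 1.571]
ft_force: [0.5, -0.8, 0.7]
opening: 0.849
finger_force: 0.0
```

```bash
python3 - <<'E'
from h import *
t=save('top','t5');s=save('side','s5')
for o in locate('j',z0=0,frames=False): print(*o)
print(status.state()['eef_pos'])
cv2.imwrite('pics/c5.png',cv2.resize(s,(800,600))[:,:,::-1])
E
```

```text
0.81 [0.6961 0.0424] [0.6994 0.0552] 403 [267.2 170.2]
0.71 [ 0.6925 -0.0406] [ 0.6964 -0.0306] 395 [296.6 170.9]
0.51 [ 0.4233 -0.0853] [ 0.435  -0.1019] 70 [315.6 266. ]
[ 0.43644615 -0.1010189   0.12263989]
```

View pics/c5.png

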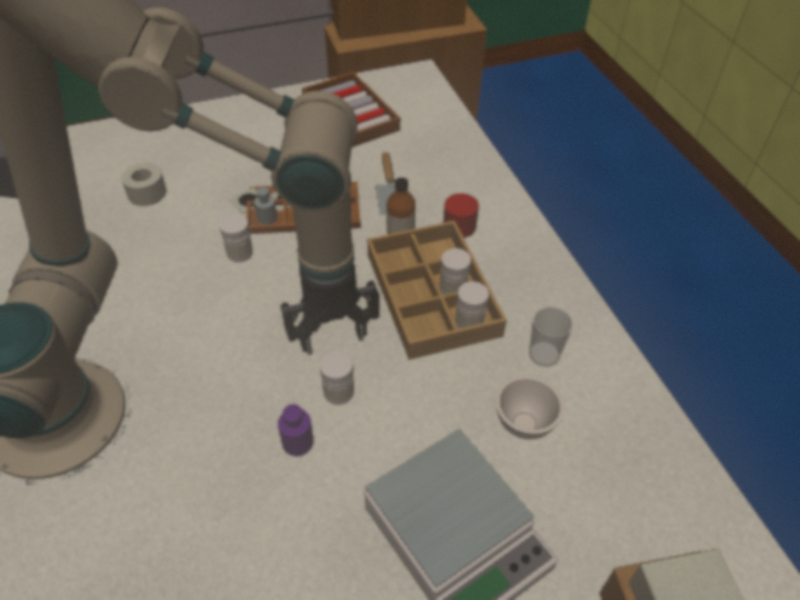

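Two jars stand upright in the far cells (side view, 455,270 and 472,303). The arm is above the third jar, and the fourth is at (237,238).

Request:
step_arm --rows '[{"grip": 0.85, "x": 0, "y": -0.001, "z": 0.04, "twist": 0}, {"grip": 0.85, "x": 0, "y": 0, "z": 0.03, "twist": 0}, {"grip": 0.85, "x": 0, "y": 0, "z": 0.008, "twist": 0}, {"grip": 0.85, "x": 0, "y": 0, "z": 0, "twist": 0}, {"grip": 0, "x": 0, "y": 0, "z": 0, "twist": 0}, {"grip": 0, "x": 0, "y": 0, "z": 0, "twist": 0}, {"grip": 0, "x": 0, "y": 0, "z": 0, "twist": 0}, {"grip": 0, "x": 0, "y": 0, "z": 0, "twist": 0}, {"grip": 0, "x": 0, "y": 0, "z": 0, "twist": 0}, {"grip": 0, "x": 0, "y": 0, "z": 0, "twist": 0}]'

```text
time: 46.3
eef_pos: [0.4357, -0.1012, 0.045]
ee_rot: [3.138, 0.001, 1.571]
ft_force: [-0.1, 0.3, 6.8]
opening: 0.59
finger_force: 62.3
```

Request:
step_arm --rows '[{"grip": 0, "x": 0, "y": 0, "z": -0.02, "twist": 0}, {"grip": 0, "x": 0, "y": 0, "z": -0.05, "twist": 0}, {"grip": 0, "x": 0, "y": 0, "z": -0.05, "twist": 0}, {"grip": 0, "x": 0, "y": 0, "z": -0.03, "twist": 0}, {"grip": 0, "x": 0, "y": 0, "z": 0, "twist": 0}, {"grip": 0, "x": 0, "y": 0, "z": 0, "twist": 0}]'

```text
time: 46.9
eef_pos: [0.4339, -0.1006, 0.1937]
ee_rot: [3.14, 0.0, 1.571]
ft_force: [-0.6, -0.8, -1.8]
opening: 0.594
finger_force: 63.3
```

Request:
step_arm --rows '[{"grip": 0, "x": 0.014, "y": 0.037, "z": 0, "twist": 0}, {"grip": 0, "x": 0.016, "y": 0.043, "z": 0, "twist": 0}, {"grip": 0, "x": 0.016, "y": 0.043, "z": 0, "twist": 0}, {"grip": 0, "x": 0.016, "y": 0.043, "z": 0, "twist": 0}, {"grip": 0, "x": 0.003, "y": 0.008, "z": 0, "twist": 0}, {"grip": 0, "x": 0, "y": 0, "z": 0.03, "twist": 0}, {"grip": 0, "x": 0, "y": 0, "z": 0.03, "twist": 0}, {"grip": 0, "x": 0, "y": 0, "z": 0.02, "twist": 0}, {"grip": 0, "x": 0, "y": 0, "z": 0, "twist": 0}, {"grip": 0, "x": 0, "y": 0, "z": 0, "twist": 0}]'

```text
time: 47.9
eef_pos: [0.6069, -0.0357, 0.1121]
ee_rot: [-3.138, -0.001, 1.571]
ft_force: [-0.2, -0.2, -1.9]
opening: 0.593
finger_force: 63.6
```

Request:
step_arm --rows '[{"grip": 0, "x": 0, "y": 0, "z": 0.03, "twist": 0}, {"grip": 0, "x": 0, "y": 0, "z": 0.018, "twist": 0}, {"grip": 0, "x": 0, "y": 0, "z": 0.009, "twist": 0}, {"grip": 0, "x": 0, "y": 0, "z": 0.003, "twist": 0}, {"grip": 0, "x": 0, "y": 0, "z": 0, "twist": 0}, {"grip": 0, "x": 0, "y": 0, "z": 0, "twist": 0}]'

```text
time: 48.5
eef_pos: [0.609, -0.0358, 0.0546]
ee_rot: [3.139, 0.0, 1.571]
ft_force: [-0.9, 0.4, -1.8]
opening: 0.593
finger_force: 63.6
```

Request:
step_arm --rows '[{"grip": 0, "x": 0, "y": 0, "z": 0.003, "twist": 0}, {"grip": 0.76, "x": 0, "y": 0, "z": 0, "twist": 0}, {"grip": 0.76, "x": 0, "y": 0, "z": 0, "twist": 0}, {"grip": 0.76, "x": 0, "y": 0, "z": 0, "twist": 0}, {"grip": 0.76, "x": 0, "y": 0, "z": 0, "twist": 0}, {"grip": 0.76, "x": 0, "y": 0, "z": -0.03, "twist": 0}, {"grip": 0.76, "x": 0, "y": 0, "z": -0.05, "twist": 0}, {"grip": 0.85, "x": 0, "y": 0, "z": -0.05, "twist": 0}, {"grip": 0.85, "x": 0, "y": 0, "z": -0.02, "twist": 0}, {"grip": 0.85, "x": 0.037, "y": -0.033, "z": 0, "twist": 0}, {"grip": 0.85, "x": 0.037, "y": -0.033, "z": 0, "twist": 0}, {"grip": 0.85, "x": 0.037, "y": -0.033, "z": 0, "twist": 0}]'

```text
time: 49.7
eef_pos: [0.508, 0.0762, 0.2005]
ee_rot: [3.141, -0.001, 1.569]
ft_force: [-0.1, -0.0, 0.3]
opening: 0.848
finger_force: 0.0
```

```bash
python3 - <<'E'
from h import *
t=save('top','t6');s=save('side','s6')
for o in locate('j',z0=0,frames=False): print(*o)
for d in regions_of('jar0','side'): print(d['conf'],d['location'])
print(status.state()['eef_pos'])
E
```

```text
0.85 [ 0.6924 -0.0415] [ 0.6977 -0.0285] 371 [296.9 171. ]
0.68 [ 0.6102 -0.038 ] [ 0.6123 -0.0274] 363 [296.3 199. ]
0.83 [294.8, 222.0]
0.74 [332.7, 212.9]
0.68 [316.1, 188.8]
0.56 [164.0, 166.4]
[0.50964456 0.07528472 0.20080689]
```

Request:
step_arm --rows '[{"grip": 0.85, "x": 0.038, "y": -0.033, "z": 0, "twist": 0}, {"grip": 0.85, "x": 0.038, "y": -0.033, "z": 0, "twist": 0}, {"grip": 0.85, "x": 0.038, "y": -0.033, "z": 0, "twist": 0}, {"grip": 0.85, "x": 0.038, "y": -0.033, "z": 0, "twist": 0}, {"grip": 0.85, "x": 0.038, "y": -0.032, "z": 0, "twist": 0}, {"grip": 0.85, "x": 0, "y": 0, "z": 0.04, "twist": 0}, {"grip": 0.85, "x": 0, "y": 0, "z": 0.03, "twist": 0}, {"grip": 0.85, "x": 0, "y": 0, "z": 0, "twist": 0}, {"grip": 0.85, "x": 0, "y": 0, "z": 0, "twist": 0}]'

```text
time: 50.85
eef_pos: [0.3472, 0.2642, 0.1305]
ee_rot: [-3.141, 0.0, 1.57]
ft_force: [-0.0, -0.1, -0.6]
opening: 0.847
finger_force: 0.0
```

```bash
python3 - <<'E'
from h import *
t=save('top','t7');s=save('side','s7')
for d in regions_of('jar0','side'):
    c=np.argwhere(d['pixels']).mean(0)[::-1]
    if c[0]<220: print(c,d['pixels'].sum(),least_squares(lambda q:cen('side',cyl(*q,W['j']))-c,ray('side',c,.04)[:2],diff_step=.01).x)
print(proj('top',(.345,.265,.08)))
f=lambda a,w,h:cv2.resize(a,(w,h),interpolation=cv2.INTER_CUBIC)[:,:,::-1]
cv2.imwrite('pics/c7.png',np.hstack([f(t[230:360,110:240],400,400),f(s[100:200,120:220],400,400)]))
E
```

```text
[165.31732419 165.66723842] 583 [0.34680267 0.26700531]
[180.6116481  297.54900262]
```

View pics/c7.png

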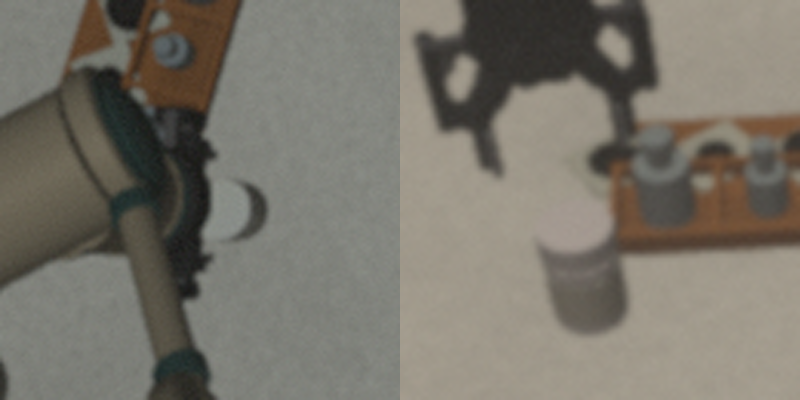

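Request:
step_arm --rows '[{"grip": 0.85, "x": 0.001, "y": 0, "z": 0.04, "twist": 0}, {"grip": 0.85, "x": 0, "y": 0, "z": 0.03, "twist": 0}, {"grip": 0.85, "x": 0, "y": 0, "z": 0.016, "twist": 0}, {"grip": 0.85, "x": 0, "y": 0, "z": 0, "twist": 0}, {"grip": 0, "x": 0, "y": 0, "z": 0, "twist": 0}, {"grip": 0, "x": 0, "y": 0, "z": 0, "twist": 0}, {"grip": 0, "x": 0, "y": 0, "z": 0, "twist": 0}, {"grip": 0, "x": 0, "y": 0, "z": 0, "twist": 0}, {"grip": 0, "x": 0, "y": 0, "z": 0, "twist": 0}, {"grip": 0, "x": 0, "y": 0, "z": 0, "twist": 0}]'

```text
time: 52.0
eef_pos: [0.3474, 0.266, 0.046]
ee_rot: [3.138, -0.002, 1.571]
ft_force: [-0.4, -0.8, 5.9]
opening: 0.593
finger_force: 62.8
```

Request:
step_arm --rows '[{"grip": 0, "x": 0, "y": 0, "z": -0.02, "twist": 0}, {"grip": 0, "x": 0, "y": 0, "z": -0.05, "twist": 0}, {"grip": 0, "x": 0, "y": 0, "z": -0.05, "twist": 0}, {"grip": 0, "x": 0, "y": 0, "z": -0.03, "twist": 0}, {"grip": 0, "x": 0, "y": 0, "z": 0, "twist": 0}, {"grip": 0, "x": 0, "y": 0, "z": 0, "twist": 0}]'

```text
time: 52.6
eef_pos: [0.3457, 0.2652, 0.1947]
ee_rot: [3.14, -0.001, 1.571]
ft_force: [-0.7, 0.8, -2.3]
opening: 0.596
finger_force: 63.4
```

Request:
step_arm --rows '[{"grip": 0, "x": -0.027, "y": 0.033, "z": 0, "twist": 0}, {"grip": 0, "x": -0.027, "y": 0.033, "z": 0, "twist": 0}, {"grip": 0, "x": -0.027, "y": 0.033, "z": 0, "twist": 0}, {"grip": 0, "x": -0.027, "y": 0.033, "z": 0, "twist": 0}, {"grip": 0, "x": -0.027, "y": 0.033, "z": 0, "twist": 0}, {"grip": 0, "x": -0.027, "y": 0.033, "z": 0, "twist": 0}, {"grip": 0, "x": -0.027, "y": 0.034, "z": 0, "twist": 0}, {"grip": 0, "x": -0.027, "y": 0.034, "z": 0, "twist": 0}, {"grip": 0, "x": 0, "y": 0, "z": 0.03, "twist": 0}, {"grip": 0, "x": 0, "y": 0, "z": 0.03, "twist": 0}, {"grip": 0, "x": 0, "y": 0, "z": 0.02, "twist": 0}, {"grip": 0, "x": 0, "y": 0, "z": 0, "twist": 0}]'

```text
time: 53.8
eef_pos: [0.6075, 0.0492, 0.1083]
ee_rot: [-3.129, -0.001, 1.57]
ft_force: [0.5, 0.1, -3.3]
opening: 0.59
finger_force: 63.6
```

Request:
step_arm --rows '[{"grip": 0, "x": 0, "y": 0, "z": 0.03, "twist": 0}, {"grip": 0, "x": 0, "y": 0, "z": 0.018, "twist": 0}, {"grip": 0, "x": 0, "y": 0, "z": 0.009, "twist": 0}, {"grip": 0, "x": 0, "y": 0, "z": 0.003, "twist": 0}, {"grip": 0, "x": 0, "y": 0, "z": 0, "twist": 0}, {"grip": 0, "x": 0, "y": 0, "z": 0, "twist": 0}]'

```text
time: 54.4
eef_pos: [0.6128, 0.0494, 0.0554]
ee_rot: [3.14, -0.0, 1.571]
ft_force: [0.0, -0.4, -2.2]
opening: 0.593
finger_force: 63.6
```

Now I release it and retreat to an out-of-the-way pose for the final check.

Request:
step_arm --rows '[{"grip": 0, "x": 0, "y": 0, "z": 0.003, "twist": 0}, {"grip": 0.76, "x": 0, "y": 0, "z": 0, "twist": 0}, {"grip": 0.76, "x": 0, "y": 0, "z": 0, "twist": 0}, {"grip": 0.76, "x": 0, "y": 0, "z": 0, "twist": 0}, {"grip": 0.76, "x": 0, "y": 0, "z": 0, "twist": 0}, {"grip": 0.76, "x": 0, "y": 0, "z": -0.03, "twist": 0}, {"grip": 0.76, "x": 0, "y": 0, "z": -0.05, "twist": 0}, {"grip": 0.76, "x": 0, "y": 0, "z": -0.05, "twist": 0}, {"grip": 0.76, "x": 0, "y": 0, "z": -0.05, "twist": 0}, {"grip": 0.76, "x": 0, "y": -0.045, "z": 0, "twist": 0}, {"grip": 0.76, "x": 0, "y": -0.045, "z": 0, "twist": 0}, {"grip": 0.76, "x": 0, "y": -0.045, "z": 0, "twist": 0}]'

```text
time: 55.6
eef_pos: [0.4756, 0.0493, 0.2317]
ee_rot: [3.141, -0.0, 1.571]
ft_force: [-0.4, -0.4, -0.2]
opening: 0.754
finger_force: 0.0
```

Request:
step_arm --rows '[{"grip": 0.76, "x": -0.025, "y": -0.04, "z": 0, "twist": 0}, {"grip": 0.76, "x": -0.04, "y": -0.02, "z": 0, "twist": 0}, {"grip": 0.76, "x": -0.045, "y": -0.02, "z": 0, "twist": 0}, {"grip": 0.76, "x": -0.045, "y": 0, "z": 0, "twist": 0}, {"grip": 0.76, "x": -0.045, "y": 0, "z": 0, "twist": 0}, {"grip": 0.76, "x": -0.045, "y": 0, "z": 0, "twist": 0}, {"grip": 0.76, "x": -0.045, "y": 0, "z": 0, "twist": 0}, {"grip": 0.76, "x": 0, "y": 0, "z": 0, "twist": 0}, {"grip": 0.76, "x": 0, "y": 0, "z": 0, "twist": 0}]'

```text
time: 56.5
eef_pos: [0.3966, -0.2412, 0.231]
ee_rot: [-3.141, -0.001, 1.568]
ft_force: [-0.6, 0.8, -0.3]
opening: 0.761
finger_force: 0.0
```

```bash
python3 - <<'E'
from h import *
t=save('top','t8');s=save('side','s8')
for z,k in((.006,'j'),(.004,'l'),(.004,'m'),(.004,'s')):
    for o in locate(k,z0=z,frames=False): print(k,*o)
f=lambda a:cv2.resize(a,(800,600),interpolation=cv2.INTER_CUBIC)[:,:,::-1]
cv2.imwrite('pics/c8t.png',f(t));cv2.imwrite('pics/c8s.png',f(s))
E
```

```text
j 0.86 [ 0.6904 -0.0402] [ 0.6941 -0.0339] 385 [296.6 171. ]
j 0.7 [0.6933 0.0427] [0.6972 0.0498] 368 [267.  170.4]
j 0.68 [ 0.6075 -0.0376] [ 0.611  -0.0315] 370 [296.3 199.4]
j 0.63 [0.6103 0.047 ] [0.6119 0.0558] 365 [265.7 198.9]
j 0.28 [0.415  0.3323] [0.6119 0.0558] 259 [158.9 271.4]
l 0.69 [0.5533 0.3054] [ 0.3482 -0.1742] 376 [172.6 221.3]
l 0.65 [ 0.3478 -0.1686] [ 0.3482 -0.1742] 296 [347.7 294.6]
l 0.24 [0.5287 0.3645] [ 0.3482 -0.1742] 238 [150.8 230.4]
m 0.5 [0.4153 0.3384] [ 0.6145 -0.0211] 242 [158.9 271.9]
s 0.67 [0.4855 0.3229] None 132 [166.4 246.4]
s 0.2 [0.4158 0.3403] None 234 [158.8 271.9]
```

View pics/c8t.png

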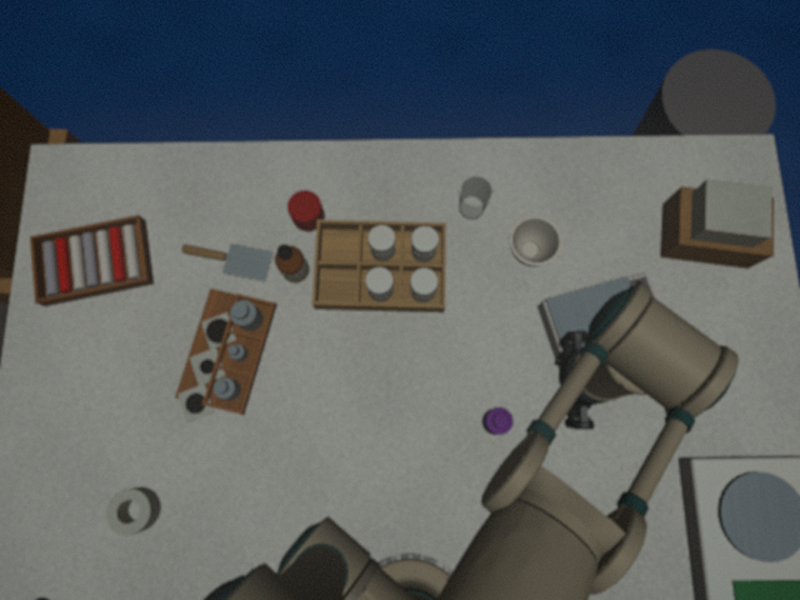

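View pics/c8s.png

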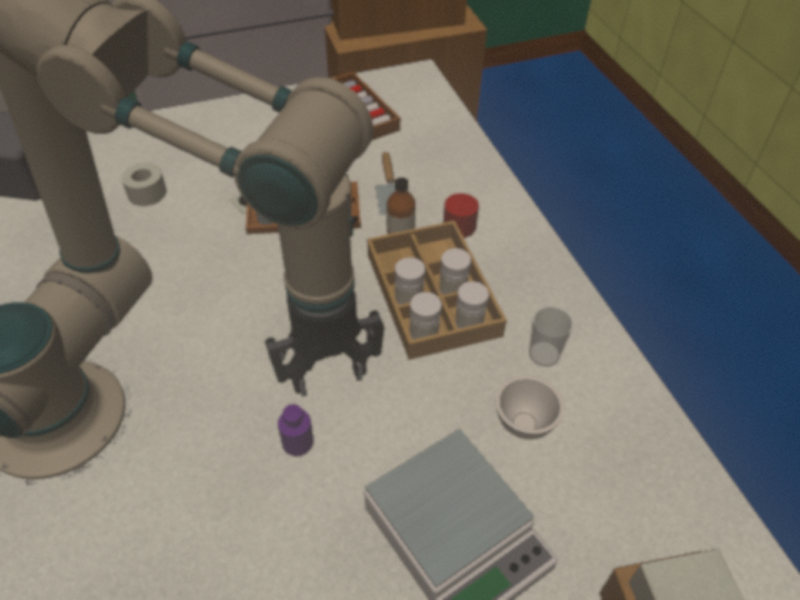

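Four jars stand upright in four cells. The weights at (243,313), (236,352) and (227,387) each sit beside the matching disc, and the scale is clear.

```bash
python3 -c "
from bench import ticket; print(ticket.job_done())"
```

```text
the job is handed in; nothing more can be done
None
```

The job is handed in: the largest weight stood alone on the scale for about 3 s, all three weights are upright in the bays with their own labels, four jars are upright in separate crate cells, and I moved nothing else.

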